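# Reload the viewing stage and wind it to the viewing mark

### The job

Take the finished miniature blocks (red with a yellow bar) out of the carriage and lay them flat, face up, in the clear box, and seat every new block (blue) face up, fully home and square, in a carriage pocket of its own, all with the carriage still in its loading position. Then wind the handwheel clockwise until the carriage's black pointer lines up with the red marker, and leave it there with all the blocks in their places; do not knock over the pot of brushes.

Things in the scene. Friction and masses are not known exactly. Their poses are not given: they have to be found in the camera images.
- done0: Finished miniature block: pale wood, red panel with a yellow bar on top, 36 (x) x 60 (y) x 24 mm high, 35 to 70 g; may be absent. Origin: centre of its underside; z up out of the painted face. The half turn about z makes no difference. Starts in a pocket of the carriage.
- done1: Finished miniature block: pale wood, red panel with a yellow bar on top, 36 (x) x 60 (y) x 24 mm high, 35 to 70 g; may be absent. Origin: centre of its underside; z up out of the painted face. The half turn about z makes no difference. Starts in a pocket of the carriage.
- done2: Finished miniature block: pale wood, red panel with a yellow bar on top, 36 (x) x 60 (y) x 24 mm high, 35 to 70 g; may be absent. Origin: centre of its underside; z up out of the painted face. The half turn about z makes no difference. Starts in a pocket of the carriage.
- new0: New miniature block: pale wood, plain blue panel on top, 36 (x) x 60 (y) x 24 mm high, 35 to 70 g; may be absent. Origin: centre of its underside; z up out of the painted face. The half turn about z makes no difference. Starts painted face up on the table.
- new1: New miniature block: pale wood, plain blue panel on top, 36 (x) x 60 (y) x 24 mm high, 35 to 70 g; may be absent. Origin: centre of its underside; z up out of the painted face. The half turn about z makes no difference. Starts painted face up on the table.
- new2: New miniature block: pale wood, plain blue panel on top, 36 (x) x 60 (y) x 24 mm high, 35 to 70 g; may be absent. Origin: centre of its underside; z up out of the painted face. The half turn about z makes no difference. Starts painted face up on the table.
- new3: New miniature block: pale wood, plain blue panel on top, 36 (x) x 60 (y) x 24 mm high, 35 to 70 g; may be absent. Origin: centre of its underside; z up out of the painted face. The half turn about z makes no difference. Starts painted face up on the table.
- pocket0 (a point): Pocket of the aluminium carriage, one of four in a 2 x 2 grid (76 mm apart across the travel, 78 mm along it). This point: centre of the pocket floor, which is 39 mm above the table. Pocket 40 (x) x 64 (y) mm, 8 mm deep, with a 1.5 mm chamfer at the rim, so that a seated 24 mm block stands 16 mm proud of the carriage's top face. z up, the carriage travels along -y.
- pocket1 (a point): Pocket of the aluminium carriage, one of four in a 2 x 2 grid (76 mm apart across the travel, 78 mm along it). This point: centre of the pocket floor, which is 39 mm above the table. Pocket 40 (x) x 64 (y) mm, 8 mm deep, with a 1.5 mm chamfer at the rim, so that a seated 24 mm block stands 16 mm proud of the carriage's top face. z up, the carriage travels along -y.
- pocket2 (a point): Pocket of the aluminium carriage, one of four in a 2 x 2 grid (76 mm apart across the travel, 78 mm along it). This point: centre of the pocket floor, which is 39 mm above the table. Pocket 40 (x) x 64 (y) mm, 8 mm deep, with a 1.5 mm chamfer at the rim, so that a seated 24 mm block stands 16 mm proud of the carriage's top face. z up, the carriage travels along -y.
- pocket3 (a point): Pocket of the aluminium carriage, one of four in a 2 x 2 grid (76 mm apart across the travel, 78 mm along it). This point: centre of the pocket floor, which is 39 mm above the table. Pocket 40 (x) x 64 (y) mm, 8 mm deep, with a 1.5 mm chamfer at the rim, so that a seated 24 mm block stands 16 mm proud of the carriage's top face. z up, the carriage travels along -y.
- outbox: Fixed clear open box, 160 (x) x 230 (y) x 45 mm high, walls and floor 5 mm thick. Origin: centre of its underside, on the table.
- outbox_in (a point): Centre of the clear box's inner floor (inside 150 x 220 mm), 5 mm above the table.
- stage: Fixed grey base plate of the viewing stage, the carriage's rails along its y axis. Origin on the table under the centre of the carriage in its loading position. The plate measures 210 (x) x 370 mm, 14 mm thick; beyond its far right corner, well clear of the work, a fixed ring magnifier stands on a post, 455 mm high, not to be used; the handwheel stands at its +y end, at (0, 180) mm.
- wheel (a joint): Angle of the handwheel (rad), 0 at the start with the crank knob towards -x of the stage, growing clockwise seen from above. Geared to the carriage: 40 mm of travel a full turn (6.37 mm a rad), both ways; end stop at about 3 turns. Stays where it is left; needs about 3 N at the knob. Pushing the carriage itself takes about 20 N and would turn the wheel.
- carriage (a joint): Travel of the carriage from its loading position (m), 0 at the start, growing towards the stage's -y (to the robot's right), up to 0.122.
- wheel_centre (a point): Centre of the steel handwheel (vertical axis, r 58 mm) on its top face, 68 mm above the table; a hub stands 6 mm above the face.
- knob_mid (a point): Black upright crank knob on the handwheel, a cylinder 20 mm across that turns freely about its own axis, 45 mm off the wheel's axis, from 69 to 116 mm above the table. This point: on its axis, 94 mm above the table. Moves with the wheel.
- pointer (a point): Tip of the carriage's black pointer, on its front (-x) side level with the carriage's middle, 30 mm above the table. Moves with the carriage.
- marker: Fixed red marker, 14 x 6 x 14 mm high, on the front lip of the stage: the viewing position. Origin: centre of its underside, axes as the stage's. The pointer lines up with it when it has the same place along the stage's y axis (the 6 mm width); it lies 55 to 105 mm towards -y from the pointer's start.
- brushpot: White pot with brushes, 72 mm wide, 90 mm high (brushes to 170 mm); origin: centre of its underside. To be left standing.
Mind the look-alikes: they are no part of the job. What is shaped like the new2 but pink or turquoise is not meant.

How it is judged (in metres and radians):
On the way, in this order (a step that is already met when the one before it is completed fails the run):
1. finished blocks flat in the clear box and new blocks seated in pockets, the carriage within 12 mm of its loading position (x of done0 in the frame of outbox_in between -0.08 and 0.08 m and y of done0 in the frame of outbox_in between -0.115 and 0.115 m and z of done0 in the frame of outbox_in between -0.004 and 0.004 m and angle between each of done0, done1, done2's own z axis and vertical below 0.1 rad and x of done1 in the frame of outbox_in between -0.08 and 0.08 m and y of done1 in the frame of outbox_in between -0.115 and 0.115 m and z of done1 in the frame of outbox_in between -0.004 and 0.004 m and x of done2 in the frame of outbox_in between -0.08 and 0.08 m and y of done2 in the frame of outbox_in between -0.115 and 0.115 m and z of done2 in the frame of outbox_in between -0.004 and 0.004 m and ((horizontal distance between new0 and pocket0 below 0.005 m and z of new0 in the frame of pocket0 between -0.0025 and 0.0025 m and angle between new0's own z axis and vertical below 0.06 rad and angle between the x axis of new0 and the x axis of pocket0, either way round below 0.12 rad) or (horizontal distance between new0 and pocket1 below 0.005 m and z of new0 in the frame of pocket1 between -0.0025 and 0.0025 m and angle between new0's own z axis and vertical below 0.06 rad and angle between the x axis of new0 and the x axis of pocket1, either way round below 0.12 rad) or (horizontal distance between new0 and pocket2 below 0.005 m and z of new0 in the frame of pocket2 between -0.0025 and 0.0025 m and angle between new0's own z axis and vertical below 0.06 rad and angle between the x axis of new0 and the x axis of pocket2, either way round below 0.12 rad) or (horizontal distance between new0 and pocket3 below 0.005 m and z of new0 in the frame of pocket3 between -0.0025 and 0.0025 m and angle between new0's own z axis and vertical below 0.06 rad and angle between the x axis of new0 and the x axis of pocket3, either way round below 0.12 rad)) and ((horizontal distance between new1 and pocket0 below 0.005 m and z of new1 in the frame of pocket0 between -0.0025 and 0.0025 m and angle between new1's own z axis and vertical below 0.06 rad and angle between the x axis of new1 and the x axis of pocket0, either way round below 0.12 rad) or (horizontal distance between new1 and pocket1 below 0.005 m and z of new1 in the frame of pocket1 between -0.0025 and 0.0025 m and angle between new1's own z axis and vertical below 0.06 rad and angle between the x axis of new1 and the x axis of pocket1, either way round below 0.12 rad) or (horizontal distance between new1 and pocket2 below 0.005 m and z of new1 in the frame of pocket2 between -0.0025 and 0.0025 m and angle between new1's own z axis and vertical below 0.06 rad and angle between the x axis of new1 and the x axis of pocket2, either way round below 0.12 rad) or (horizontal distance between new1 and pocket3 below 0.005 m and z of new1 in the frame of pocket3 between -0.0025 and 0.0025 m and angle between new1's own z axis and vertical below 0.06 rad and angle between the x axis of new1 and the x axis of pocket3, either way round below 0.12 rad)) and ((horizontal distance between new2 and pocket0 below 0.005 m and z of new2 in the frame of pocket0 between -0.0025 and 0.0025 m and angle between new2's own z axis and vertical below 0.06 rad and angle between the x axis of new2 and the x axis of pocket0, either way round below 0.12 rad) or (horizontal distance between new2 and pocket1 below 0.005 m and z of new2 in the frame of pocket1 between -0.0025 and 0.0025 m and angle between new2's own z axis and vertical below 0.06 rad and angle between the x axis of new2 and the x axis of pocket1, either way round below 0.12 rad) or (horizontal distance between new2 and pocket2 below 0.005 m and z of new2 in the frame of pocket2 between -0.0025 and 0.0025 m and angle between new2's own z axis and vertical below 0.06 rad and angle between the x axis of new2 and the x axis of pocket2, either way round below 0.12 rad) or (horizontal distance between new2 and pocket3 below 0.005 m and z of new2 in the frame of pocket3 between -0.0025 and 0.0025 m and angle between new2's own z axis and vertical below 0.06 rad and angle between the x axis of new2 and the x axis of pocket3, either way round below 0.12 rad)) and ((horizontal distance between new3 and pocket0 below 0.005 m and z of new3 in the frame of pocket0 between -0.0025 and 0.0025 m and angle between new3's own z axis and vertical below 0.06 rad and angle between the x axis of new3 and the x axis of pocket0, either way round below 0.12 rad) or (horizontal distance between new3 and pocket1 below 0.005 m and z of new3 in the frame of pocket1 between -0.0025 and 0.0025 m and angle between new3's own z axis and vertical below 0.06 rad and angle between the x axis of new3 and the x axis of pocket1, either way round below 0.12 rad) or (horizontal distance between new3 and pocket2 below 0.005 m and z of new3 in the frame of pocket2 between -0.0025 and 0.0025 m and angle between new3's own z axis and vertical below 0.06 rad and angle between the x axis of new3 and the x axis of pocket2, either way round below 0.12 rad) or (horizontal distance between new3 and pocket3 below 0.005 m and z of new3 in the frame of pocket3 between -0.0025 and 0.0025 m and angle between new3's own z axis and vertical below 0.06 rad and angle between the x axis of new3 and the x axis of pocket3, either way round below 0.12 rad)) and value of joint carriage below 0.012 m), for 0.2 s.
2. carriage wound so that the pointer is level with the red marker (y of pointer in the frame of marker between -0.005 and 0.005 m), for 0.3 s.
At the end, for the whole second after the job is handed in: Finished blocks face up and flat (0.1 rad) on the clear box's floor; new blocks face up in pockets, underside within 2.5 mm of the pocket floor, centred within 5 mm, square within 0.12 rad; pointer within 5 mm of the marker along the stage's y; wheel and blocks at rest (all of step 2 and x of done0 in the frame of outbox_in between -0.08 and 0.08 m and y of done0 in the frame of outbox_in between -0.115 and 0.115 m and z of done0 in the frame of outbox_in between -0.004 and 0.004 m and angle between each of done0, done1, done2's own z axis and vertical below 0.1 rad and x of done1 in the frame of outbox_in between -0.08 and 0.08 m and y of done1 in the frame of outbox_in between -0.115 and 0.115 m and z of done1 in the frame of outbox_in between -0.004 and 0.004 m and x of done2 in the frame of outbox_in between -0.08 and 0.08 m and y of done2 in the frame of outbox_in between -0.115 and 0.115 m and z of done2 in the frame of outbox_in between -0.004 and 0.004 m and ((horizontal distance between new0 and pocket0 below 0.005 m and z of new0 in the frame of pocket0 between -0.0025 and 0.0025 m and angle between new0's own z axis and vertical below 0.06 rad and angle between the x axis of new0 and the x axis of pocket0, either way round below 0.12 rad) or (horizontal distance between new0 and pocket1 below 0.005 m and z of new0 in the frame of pocket1 between -0.0025 and 0.0025 m and angle between new0's own z axis and vertical below 0.06 rad and angle between the x axis of new0 and the x axis of pocket1, either way round below 0.12 rad) or (horizontal distance between new0 and pocket2 below 0.005 m and z of new0 in the frame of pocket2 between -0.0025 and 0.0025 m and angle between new0's own z axis and vertical below 0.06 rad and angle between the x axis of new0 and the x axis of pocket2, either way round below 0.12 rad) or (horizontal distance between new0 and pocket3 below 0.005 m and z of new0 in the frame of pocket3 between -0.0025 and 0.0025 m and angle between new0's own z axis and vertical below 0.06 rad and angle between the x axis of new0 and the x axis of pocket3, either way round below 0.12 rad)) and ((horizontal distance between new1 and pocket0 below 0.005 m and z of new1 in the frame of pocket0 between -0.0025 and 0.0025 m and angle between new1's own z axis and vertical below 0.06 rad and angle between the x axis of new1 and the x axis of pocket0, either way round below 0.12 rad) or (horizontal distance between new1 and pocket1 below 0.005 m and z of new1 in the frame of pocket1 between -0.0025 and 0.0025 m and angle between new1's own z axis and vertical below 0.06 rad and angle between the x axis of new1 and the x axis of pocket1, either way round below 0.12 rad) or (horizontal distance between new1 and pocket2 below 0.005 m and z of new1 in the frame of pocket2 between -0.0025 and 0.0025 m and angle between new1's own z axis and vertical below 0.06 rad and angle between the x axis of new1 and the x axis of pocket2, either way round below 0.12 rad) or (horizontal distance between new1 and pocket3 below 0.005 m and z of new1 in the frame of pocket3 between -0.0025 and 0.0025 m and angle between new1's own z axis and vertical below 0.06 rad and angle between the x axis of new1 and the x axis of pocket3, either way round below 0.12 rad)) and ((horizontal distance between new2 and pocket0 below 0.005 m and z of new2 in the frame of pocket0 between -0.0025 and 0.0025 m and angle between new2's own z axis and vertical below 0.06 rad and angle between the x axis of new2 and the x axis of pocket0, either way round below 0.12 rad) or (horizontal distance between new2 and pocket1 below 0.005 m and z of new2 in the frame of pocket1 between -0.0025 and 0.0025 m and angle between new2's own z axis and vertical below 0.06 rad and angle between the x axis of new2 and the x axis of pocket1, either way round below 0.12 rad) or (horizontal distance between new2 and pocket2 below 0.005 m and z of new2 in the frame of pocket2 between -0.0025 and 0.0025 m and angle between new2's own z axis and vertical below 0.06 rad and angle between the x axis of new2 and the x axis of pocket2, either way round below 0.12 rad) or (horizontal distance between new2 and pocket3 below 0.005 m and z of new2 in the frame of pocket3 between -0.0025 and 0.0025 m and angle between new2's own z axis and vertical below 0.06 rad and angle between the x axis of new2 and the x axis of pocket3, either way round below 0.12 rad)) and ((horizontal distance between new3 and pocket0 below 0.005 m and z of new3 in the frame of pocket0 between -0.0025 and 0.0025 m and angle between new3's own z axis and vertical below 0.06 rad and angle between the x axis of new3 and the x axis of pocket0, either way round below 0.12 rad) or (horizontal distance between new3 and pocket1 below 0.005 m and z of new3 in the frame of pocket1 between -0.0025 and 0.0025 m and angle between new3's own z axis and vertical below 0.06 rad and angle between the x axis of new3 and the x axis of pocket1, either way round below 0.12 rad) or (horizontal distance between new3 and pocket2 below 0.005 m and z of new3 in the frame of pocket2 between -0.0025 and 0.0025 m and angle between new3's own z axis and vertical below 0.06 rad and angle between the x axis of new3 and the x axis of pocket2, either way round below 0.12 rad) or (horizontal distance between new3 and pocket3 below 0.005 m and z of new3 in the frame of pocket3 between -0.0025 and 0.0025 m and angle between new3's own z axis and vertical below 0.06 rad and angle between the x axis of new3 and the x axis of pocket3, either way round below 0.12 rad)) and velocity of joint wheel between -0.05 and 0.05 rad/s and linear speed of each of done0, done1, done2, new0, new1, new2, new3 below 0.02 m/s); the robot touches nothing.
It fails at once if the brush pot is knocked over (angle between brushpot's own z axis and vertical above 0.6 rad).
Of done0, done1, done2 only 1 to 2 are there at a start; the rules pass over those that are not, and their reading is None.
Of new0, new1, new2, new3 only 3 to 4 are there at a start; the rules pass over those that are not, and their reading is None.
At some moment in a run one of new0, new1, new2, new3 may be knocked a few centimetres aside while the robot is not near it.
Once in a run the grip may slacken for a moment while it holds something.
It also fails if it takes over 210 s, if anything falls off the work surface, if the arm or the gripper's body presses on something with over 40 N, if the wrist force passes 120 N, or if a joint passes its speed limit or range.

### The arm

A 6-joint arm with a two-finger parallel gripper is mounted at the origin on the work surface. World frame = base frame: x ahead of the robot, y to its left, z up, the work surface at z = 0. Lengths are in mm, angles in rad, forces in N, time in s.
With the tool pointing down it reaches from about 325 to 1000 mm from the base axis. Payload 5.1 kg.
Tool frame: the origin (TCP) lies midway between the tips of the shut fingers; the grasp point (between the pads) lies 19 mm behind it (robot.hold_point_z is the distance from the TCP to the grasp point, in mm); z points along the fingers, x is the direction in which the jaws open and shut, and the axes are right-handed (so a half turn about z gives the same grasp; the last joint's range is limited). The gripper opens to 85 mm and grips with 20 to 120 N. Pads are 22 mm wide; open, the fingers measure 114 mm over their backs; the gripper's body (76 mm by 85 mm) begins 54 mm behind the grasp point. The pads swing forward as they close: fully open they stand 13 mm farther back than shut.
Start: joints at [-1.425, 0.124, 1.65, -0, 1.367, -0.083], TCP at [147.393, -633.056, 202.922] pointing down, gripper open.
Joint ranges: [-2.61, 2.61], [-1.02, 2.33], [0.03, 2.71], [-1.35, 4.49], [0.32, 2.68], [-2.91, 2.91]. Speed limits (rad/s): [2.57, 2.57, 3.14, 3.14, 3.14, 3.14].

### API

Orientations are given as a rotation vector (axis times angle).
In Python, from cell import robot, eyes, ticket gives the robot as it stands.
- The arm moves only by the tool servo_tool, never from a script. Its arguments are lists of equal length, an entry for each row: "translation": the shift along the tool's x, y, z in mm, a list of three; "roll": the turn about the tool's z in rad. A call has 1 to 10 rows; each row shifts and turns the commanded pose from where the row before left it, along the tool's axes as they then stand; what a row does not reach is not made up. A row lasts 1/8 s, in which the tool goes at most 62.5 mm and 10.7 degrees, less where a joint would pass 70% of its speed; a pose out of reach is approached as far as the arm can. A call is refused whole if a number of a shift passes 62.5 or a number of a turn 0.188, either way. A call with a gripper value outside its range is refused whole. "claw" is the finger opening in mm, from 0 to 85.4, set as the call begins (left out, the last holds). The fingers move at their own pace and stop on an object; the grip force is fixed at half the most. Time passes only in rows, so rows that do not move let the fingers close. It gives the time, the measured TCP pose, the force and the opening at its end, in the units of the state.
- robot.read_state(): the state, without advancing time (a new reading comes with each control period).
- eyes.read_camera(name): name is "scene" or "top" or "wrist"; returns the picture (480x640x3 uint8, red, green, blue); there is no depth.
- eyes.camera_params(name): a dict with "camera_matrix" (3x3 intrinsics, pixels), "origin" and "rotation" of the camera in the world. Camera axes: x right, y up, looking along -z (the intrinsics and any distortion apply to the point x, -y, -z); pixel columns grow to the right and rows downward; lengths in mm; the calibration is good to about 2 mm. A picture is of the moment at which its call begins: read the wrist's pose just before it. camera_params takes no time and is no camera call; for the wrist camera it gives the pose at the moment of the call.
- ticket.sign_off(): hands the job in, once; it reports no verdict.
The state is a dict: "time_s": time; "q": joint angles; "dq": joint speeds; "joint_torque": joint torques, N m; "eef_pos": TCP position; "eef_rot": TCP orientation; "wrist_force": force on the tool from outside, world axes, zero at the start; "ft_torque": the same for the moment, N m; "finger_gap": finger opening in mm.
Only numpy, scipy, OpenCV 4.12 (cv2) and the standard library are available. Lean on these libraries where they do the work, as an engineer would, in place of code of your own. Each camera call takes 0.05 s, during which the arm holds its last target.

## Working session

There is one attempt and no reset: what is moved stays moved. The work goes in short steps, Python scripts to look and compute and a tool call to move; the robot and the scene stay as the last step left them, time stands still between calls to the robot, and variables do not carry over. Pictures are saved under pics/ and viewed, and the job is handed in when it is done.

Besides the shell and the picture viewer there is one more tool, called as name([rows], argument=value, ...), one row to a line, values as JSON. servo_tool: Moves the arm, as the interface text tells. Its arguments: {"type":"object","properties":{"translation":{"type":"array"},"roll":{"type":"array"},"claw":{"type":"number"}},"required":["translation","roll"]}

```bash
ls; mkdir -p pics; cat > h.py <<'E'
import numpy as np, cv2, sys
from cell import robot, eyes, ticket
def snap(n,f):
    im=eyes.read_camera(n); cv2.imwrite('pics/'+f,im[:,:,::-1]); return im
def ray(n,u,v,z,P=None):
    P=P or eyes.camera_params(n); K=np.array(P['camera_matrix']); o=np.array(P['origin']);R=np.array(P['rotation'])
    d=np.linalg.inv(K)@[u,v,1]; d=R@np.array([d[0],-d[1],-d[2]])
    return o+d*(z-o[2])/d[2]
def proj(n,p,P=None):
    P=P or eyes.camera_params(n); K=np.array(P['camera_matrix'])
    c=np.array(P['rotation']).T@(np.array(p)-np.array(P['origin'])); q=K@[c[0],-c[1],-c[2]]
    return q[:2]/q[2]
E
python3 - <<'E'
from h import *
for n in ['scene','top','wrist']:
    snap(n,n+'0.png'); p=eyes.camera_params(n); print(n,p)
print(robot.read_state())
E
```

```text
pics
scene {'camera_matrix': array([[614.88556125,   0.        , 316.04079603],
       [  0.        , 614.88556125, 239.33851368],
       [  0.        ,   0.        ,   1.        ]]), 'origin': array([  578.53323559, -1006.02098355,  1189.26301903]), 'rotation': array([0.76716147, 0.05051287, 0.07969276])}
top {'camera_matrix': array([[443.96287571,   0.        , 320.68385702],
       [  0.        , 443.96287571, 243.72946303],
       [  0.        ,   0.        ,   1.        ]]), 'origin': array([ 390.74812245,   46.98862174, 1106.20780675]), 'rotation': array([ 0.08641497, -0.04873737, -1.55127252])}
wrist {'camera_matrix': array([[374.06590923,   0.        , 316.0656058 ],
       [  0.        , 374.06590923, 240.75599151],
       [  0.        ,   0.        ,   1.        ]]), 'origin': array([ 229.49682414, -614.38661975,  373.18233902]), 'rotation': array([-0.28052306,  0.22500904, -1.32851198])}
{'time_s': 0.15, 'q': array([-1.42461276e+00,  1.24367519e-01,  1.65136035e+00, -3.96165689e-06,
        1.36747571e+00, -8.26248656e-02]), 'dq': array([ 0.00060293, -0.00067949, -0.00441434, -0.00072385, -0.00084521,
        0.00014741]), 'joint_torque': array([ 1.25618371e-03, -4.24226189e+01, -3.66014242e+01, -3.29052079e-05,
        4.66739948e-03, -9.06213899e-06]), 'eef_pos': array([ 147.31100947, -632.56074092,  201.92749618]), 'eef_rot': array([-2.45964733e+00,  1.95264664e+00,  1.84875034e-03]), 'wrist_force': array([-0.44742639,  0.26143297,  0.56400417]), 'ft_torque': array([ 0.03450448,  0.01134715, -0.04772718]), 'finger_gap': 85.35094618336912}
```

Rotation is a rotation vector; fix the helper and view.

```bash
sed -i "s/R=np.array(P\['rotation'\])/R=cv2.Rodrigues(np.array(P['rotation'],float))[0]/; s/np.array(P\['rotation'\]).T/cv2.Rodrigues(np.array(P['rotation'],float))[0].T/" h.py; cat h.py | head -14
```

```text
import numpy as np, cv2, sys
from cell import robot, eyes, ticket
def snap(n,f):
    im=eyes.read_camera(n); cv2.imwrite('pics/'+f,im[:,:,::-1]); return im
def ray(n,u,v,z,P=None):
    P=P or eyes.camera_params(n); K=np.array(P['camera_matrix']); o=np.array(P['origin']);R=cv2.Rodrigues(np.array(P['rotation'],float))[0]
    d=np.linalg.inv(K)@[u,v,1]; d=R@np.array([d[0],-d[1],-d[2]])
    return o+d*(z-o[2])/d[2]
def proj(n,p,P=None):
    P=P or eyes.camera_params(n); K=np.array(P['camera_matrix'])
    c=cv2.Rodrigues(np.array(P['rotation'],float))[0].T@(np.array(p)-np.array(P['origin'])); q=K@[c[0],-c[1],-c[2]]
    return q[:2]/q[2]
```

View pics/scene0.png

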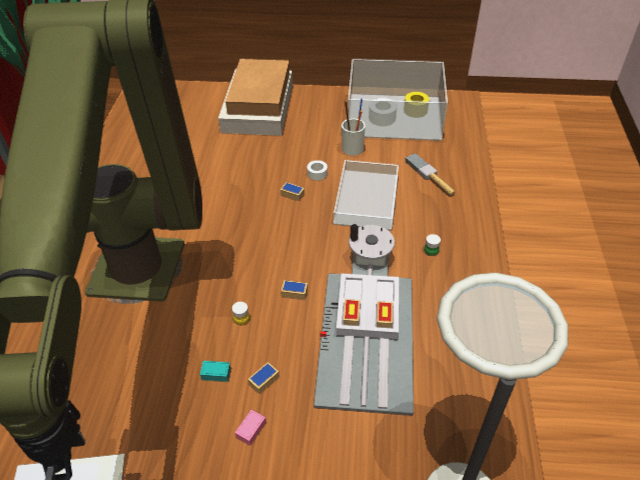

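View pics/top0.png

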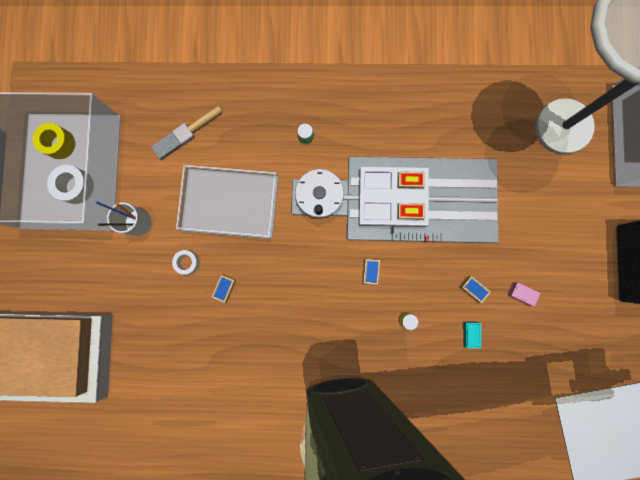

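View pics/wrist0.png

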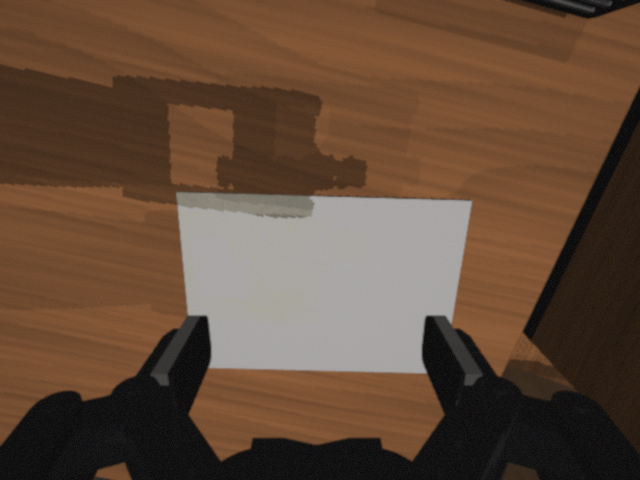

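The top view shows two finished blocks at (411,180) and (411,211). There are three blue blocks at (224,288), (372,272) and (476,290). The look-alikes are pink at (525,294) and turquoise at (473,335). The clear box is at (228,202), and the large case with tapes at (60,160) isn't it. The handwheel knob is at (319,210), and a fourth blue block could be behind the arm. Next I'll measure and check a crop.

```bash
cat >> h.py <<'E'
def blobs(n,im,kind,z,P=None,amin=60):
    P=P or eyes.camera_params(n)
    hsv=cv2.cvtColor(im,cv2.COLOR_RGB2HSV)
    if kind=='blue': m=cv2.inRange(hsv,(105,120,60),(125,255,255))
    if kind=='red': m=cv2.inRange(hsv,(0,180,90),(6,255,255))|cv2.inRange(hsv,(174,180,90),(180,255,255))
    cs,_=cv2.findContours(m,cv2.RETR_EXTERNAL,cv2.CHAIN_APPROX_NONE)
    out=[]
    for c in cs:
        if cv2.contourArea(c)<amin: continue
        w=np.array([ray(n,u,v,z,P)[:2] for u,v in c.reshape(-1,2)],np.float32)
        (cx,cy),(a,b),t=cv2.minAreaRect(w)
        # long axis direction
        ang=np.radians(t) if a>=b else np.radians(t+90)
        ang=(ang+np.pi/2)%np.pi-np.pi/2
        out.append((c.reshape(-1,2).mean(0).round(1),round(cx,1),round(cy,1),round(max(a,b),1),round(min(a,b),1),round(float(np.degrees(ang)),1)))
    return out
E
python3 - <<'E'
from h import *
for n in ['top','scene']:
    im=cv2.imread(f'pics/{n}0.png')[:,:,::-1]
    for k,z in [('blue',24),('red',63)]:
        for b in blobs(n,im,k,z,amin=15): print(n,k,b)
im=cv2.imread('pics/top0.png')
cv2.imwrite('pics/c1.png',cv2.resize(im[150:310,340:540],None,fx=4,fy=4,interpolation=cv2.INTER_CUBIC)[:600])
cv2.imwrite('pics/c2.png',cv2.resize(im[150:310,165:365],None,fx=4,fy=4,interpolation=cv2.INTER_CUBIC)[:600])
E
```

```text
top blue (array([476.3, 289.1]), 380.8, -303.0, 48.5, 25.4, 51.7)
top blue (array([222.2, 288.6]), 370.6, 311.6, 49.4, 25.2, -21.3)
top blue (array([371.7, 271.3]), 418.6, -51.0, 49.1, 24.9, -4.3)
top red (array([411.3, 210.2]), 563.5, -140.2, 49.4, 26.3, -89.8)
top red (array([411.5, 178.8]), 639.0, -140.0, 50.0, 24.2, -89.2)
scene blue (array([262.7, 374.2]), 378.7, -301.4, 49.9, 25.7, 50.9)
scene blue (array([294. , 286.1]), 417.4, -49.0, 49.2, 25.0, -4.7)
scene blue (array([291.9, 187.8]), 369.8, 314.1, 48.6, 24.2, -22.0)
scene red (array([384.6, 311.4]), 638.2, -139.3, 49.3, 25.3, -88.9)
scene red (array([351.2, 309.2]), 562.0, -138.3, 50.6, 25.9, 89.8)
```

View pics/c1.png

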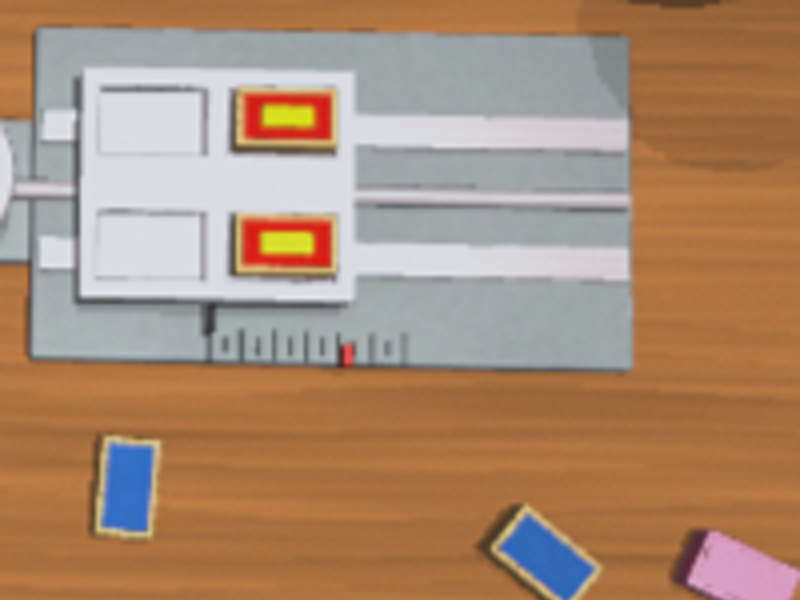

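View pics/c2.png

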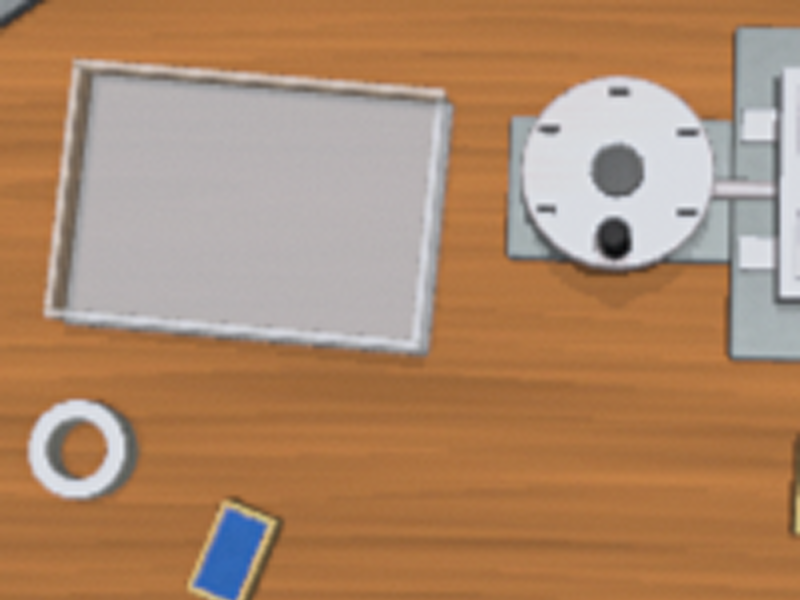

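```bash
cat >> h.py <<'E'
def yaw_of(rv):
    R=cv2.Rodrigues(np.array(rv,float))[0]; return np.degrees(np.arctan2(R[1,0],R[0,0]))
def plan(x,y,z,yaw=None):
    s=robot.read_state(); p=s['eef_pos']; R=cv2.Rodrigues(s['eef_rot'])[0]
    d=np.array([x,y,z])-p
    print('t',round(s['time_s'],2),'at',p.round(1),'yaw',round(yaw_of(s['eef_rot']),2),'tilt',R[:,2].round(4),'gap',round(s['finger_gap'],1),'F',s['wrist_force'].round(1))
    print('  tool shift',(R.T@d).round(1),'roll', None if yaw is None else round(float(-np.radians((yaw-yaw_of(s['eef_rot'])+180)%360-180)),3))
E
python3 - <<'E'
from h import *
P=eyes.camera_params('top')
f=lambda c,o:[(o[0]+u/4-.375,o[1]+v/4-.375) for u,v in c]
A=[ray('top',u,v,45,P) for u,v in f([(75,62),(448,95),(425,352),(48,318)],(165,150))]
for a in A: print(a.round(1))
print('box',np.mean(A,0), [np.linalg.norm(A[i]-A[i-1]).round(1) for i in range(4)], np.degrees(np.arctan2(*(A[0]-A[1])[[0,1]])))
B=[ray('top',u,v,68,P) for u,v in f([(617,172)],(165,150))]; print('wheel',B)
print('knob', ray('top',*f([(613,238)],(165,150))[0],116,P))
print('pointer',ray('top',*f([(209,330)],(340,150))[0],30,P),'marker',ray('top',*f([(348,347)],(340,150))[0],28,P),ray('top',*f([(345,362)],(340,150))[0],14,P))
c=[ray('top',u,v,47,P) for u,v in f([(82,66),(355,70),(355,302),(79,298)],(340,150))]
print('carriage',np.mean(c,0),c)
s=[ray('top',u,v,14,P) for u,v in f([(37,27),(628,37),(632,370),(30,358)],(340,150))]
print('stage',np.mean(s,0),s)
for q in [(98,87),(207,87),(207,154),(98,154),(95,209),(206,210),(206,279),(95,279)]: print(ray('top',*f([q],(340,150))[0],47,P).round(1))
plan(381,-303,200,-38)
E
```

```text
[670.1 414.4  45. ]
[652.6 184.2  45. ]
[495.  193.7  45. ]
[511.8 423.5  45. ]
box [582.37209979 303.95751446  45.        ] [np.float64(158.6), np.float64(230.8), np.float64(158.0), np.float64(230.4)] 4.344179363803801
wheel [array([601.87820988,  79.49786524,  68.        ])]
knob [554.36866425  79.50532756 116.        ]
pointer [514.90029245 -98.69193703  30.        ] marker [ 506.15831333 -183.10193282   28.        ] [ 498.35812139 -184.24566621   14.        ]
carriage [ 601.88327866 -100.98905582   47.        ] [array([672.81708464, -18.70394558,  47.        ]), array([ 672.53285031, -183.44145135,   47.        ]), array([ 531.23326931, -183.23798956,   47.        ]), array([530.94991037, -18.57283678,  47.        ])]
stage [ 601.14919767 -175.41035236   14.        ] [array([706.16367822,   7.7161483 ,  14.        ]), array([ 704.47647851, -359.5399091 ,   14.        ]), array([ 496.44398102, -358.94451008,   14.        ]), array([497.51265291,   9.12686142,  14.        ])]
[660.  -28.5  47. ]
[660.9 -94.4  47. ]
[619.7 -94.6  47. ]
[618.8 -29.   47. ]
[585.1 -27.6  47. ]
[585.5 -94.2  47. ]
[543.7 -94.4  47. ]
[542.6 -28.   47. ]
t 0.15 at [ 147.3 -632.6  201.9] yaw -76.89 tilt [-2.0e-04  1.6e-03 -1.0e+00] gap 85.4 F [-0.4  0.3  0.6]
  tool shift [-268.  -302.3    2.4] roll -0.679
```

servo_tool([
  [0,0,0],
  [0,0,0],
  [0,0,0],
  [0,0,0],
  [0,0,0],
  [0,0,0],
  [0,0,0],
  [0,0,0],
  [0,0,0],
], roll=[-0.168,-0.168,-0.168,-0.168,-0.168,-0.168,-0.168,-0.166,0], claw=56)

```text
time_s: 1.27
eef_pos: [147.4, -632.8, 202.4]
eef_rot: [-3.141, 0.003, 0.0]
wrist_force: [-0.8, -0.1, 0.6]
finger_gap: 55.9
```

```bash
python3 -c "
from h import *
plan(563.5,-139.5,140,0)"
```

```text
t 1.27 at [ 147.4 -632.8  202.4] yaw -0.11 tilt [-1.e-04  8.e-04 -1.e+00] gap 55.9 F [-0.8 -0.1  0.6]
  tool shift [ 415.2 -494.1   62.8] roll -0.002
```

servo_tool([
  [20,-25,0],
  [38,-45,0],
  [38,-45,0],
  [38,-45,0],
  [38,-45,0],
  [38,-45,0],
  [38,-45,0],
  [38,-45,0],
  [38,-45,0],
  [38,-45,0],
], roll=[0,0,0,0,0,0,0,0,0,0])

```text
time_s: 2.52
eef_pos: [510.4, -201.4, 203.0]
eef_rot: [3.141, -0.005, 0.001]
wrist_force: [-0.2, -1.0, 0.7]
finger_gap: 55.8
```

servo_tool([
  [38,-45,20],
  [15,-19,20],
  [0,0,20],
  [0,0,0],
  [0,0,0],
], roll=[0,0,0,0,0])

```text
time_s: 3.15
eef_pos: [562.2, -140.2, 143.5]
eef_rot: [3.141, -0.004, 0.001]
wrist_force: [-0.6, 0.3, 0.5]
finger_gap: 55.9
```

```bash
python3 - <<'E'
from h import *
plan(563.5,-139.5,140,0)
P=eyes.camera_params('wrist'); im=snap('wrist','w1.png')
for b in blobs('wrist',im,'red',63,P): print(b)
snap('top','t1.png')
E
```

```text
t 3.15 at [ 562.2 -140.2  143.5] yaw -0.13 tilt [ 7.e-04 -4.e-04 -1.e+00] gap 55.9 F [-0.6  0.3  0.5]
  tool shift [ 1.3 -0.7  3.5] roll -0.002
(array([241.3, 271.4]), 507.3, -167.3, 11.0, 4.8, -3.5)
(array([316.5, 260.3]), 561.3, -157.7, 26.2, 15.6, -0.2)
(array([422.9, 235.2]), 637.7, -140.7, 50.1, 26.9, 89.8)
(array([310.9, 212.5]), 561.6, -124.8, 25.9, 20.1, -0.1)
```

View pics/w1.png

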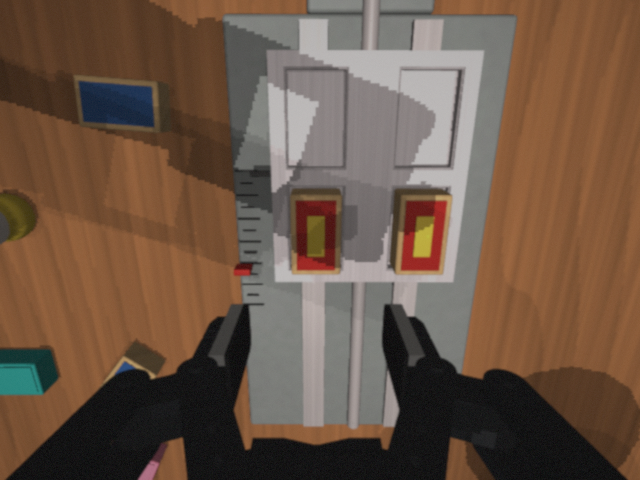

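View pics/t1.png

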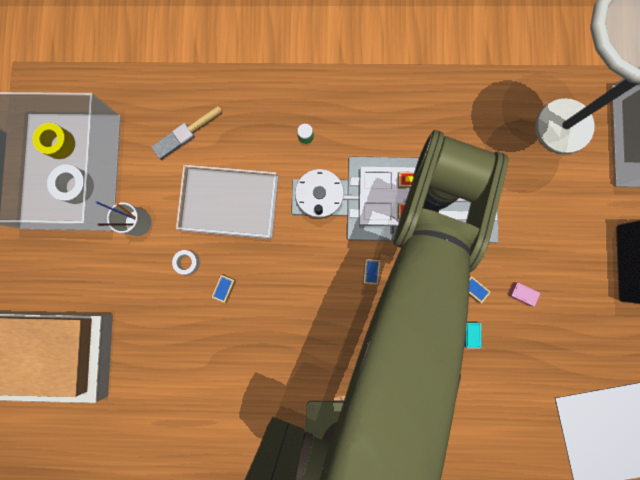

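servo_tool([
  [0.3,0,20],
  [0,0,30],
  [0,0,25],
  [0,0,12],
  [0,0,6],
  [0,0,3],
  [0,0,0],
], roll=[0,0,0,0,0,0,0])

```text
time_s: 4.12
eef_pos: [563.2, -139.2, 47.6]
eef_rot: [3.141, -0.0, 0.002]
wrist_force: [0.0, 0.0, -0.1]
finger_gap: 55.9
```

servo_tool([
  [0,0,0],
  [0,0,0],
  [0,0,0],
  [0,0,0],
  [0,0,0],
], roll=[0,0,0,0,0], claw=28)

```text
time_s: 4.75
eef_pos: [562.7, -139.0, 46.9]
eef_rot: [3.142, 0.0, -0.0]
wrist_force: [0.0, -0.7, -0.2]
finger_gap: 28.0
```

```bash
python3 - <<'E'
from h import *
plan(563.5,-139.5,140,0)
im=snap('wrist','w2.png')
E
```

```text
t 4.75 at [ 562.7 -139.    46.9] yaw 0.0 tilt [-0. -0. -1.] gap 28.0 F [ 0.  -0.7 -0.2]
  tool shift [  0.8   0.5 -93.1] roll 0.0
```

View pics/w2.png

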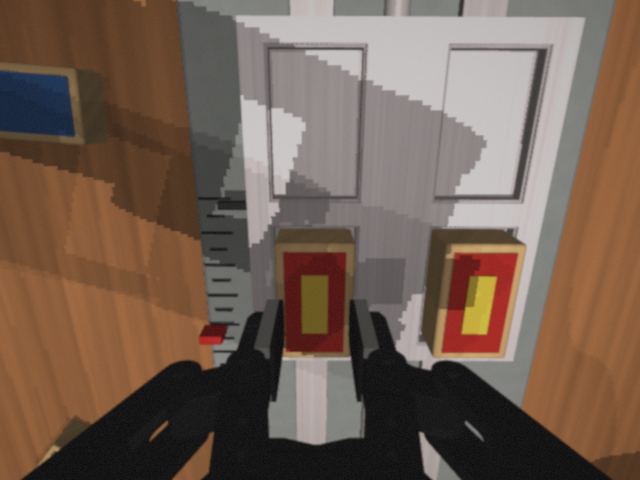

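```bash
python3 - <<'E'
from h import *
s=robot.read_state(); p=s['eef_pos']; print(s['finger_gap'],p)
P=eyes.camera_params('wrist'); print(P['origin'], cv2.Rodrigues(P['rotation'])[0][:,2])
for z in [0,5,10,15,19]:
  for sx in (-14,14): print(z,sx,proj('wrist',p+[sx,0,z],P).round(0), proj('wrist',p+[sx,11,z],P).round(0))
x,y=562.5,-140
for dx in(-18,18):
  for dy in (-30,30): print(proj('wrist',[x+dx,y+dy,63],P).round(0))
E
```

```text
27.92071206927917 [ 562.69465601 -139.04579295   46.93427467]
[562.37335313 -55.15915529 218.15503909] [-3.98253982e-04  3.27721021e-01  9.44774456e-01]
0 -14 [289. 287.] [288. 266.]
0 14 [344. 286.] [345. 266.]
5 -14 [288. 291.] [288. 271.]
5 14 [345. 291.] [346. 270.]
10 -14 [287. 296.] [287. 275.]
10 14 [346. 296.] [346. 275.]
15 -14 [287. 301.] [286. 279.]
15 14 [347. 301.] [347. 279.]
19 -14 [286. 305.] [285. 283.]
19 14 [347. 305.] [348. 283.]
[280. 358.]
[275. 243.]
[353. 358.]
[357. 243.]
```

servo_tool([
  [0,0,1],
  [0,0,1],
  [0,0,0],
  [0,0,0],
], roll=[0,0,0,0])

```text
time_s: 5.3
eef_pos: [562.7, -139.0, 44.9]
eef_rot: [-3.142, 0.0, 0.0]
wrist_force: [0.2, 0.5, 0.3]
finger_gap: 28.2
```

servo_tool([
  [0,0,0],
  [0,0,0],
  [0,0,0],
], roll=[0,0,0], claw=20)

```text
time_s: 5.68
eef_pos: [562.7, -139.1, 44.9]
eef_rot: [3.142, -0.0, 0.0]
wrist_force: [-0.7, -0.3, -0.4]
finger_gap: 19.9
```

```bash
python3 - <<'E'
from h import *
im=snap('wrist','w3.png');im=snap('scene','s3.png')
cv2.imwrite('pics/s3c.png',cv2.resize(im[230:400,280:460,::-1],None,fx=4,fy=3.5,interpolation=cv2.INTER_CUBIC)[:600])
E
```

```text
(no output)
```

View pics/w3.png

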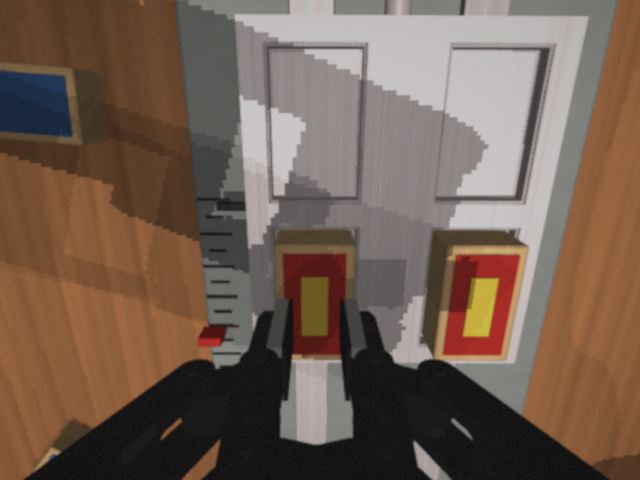

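View pics/s3c.png

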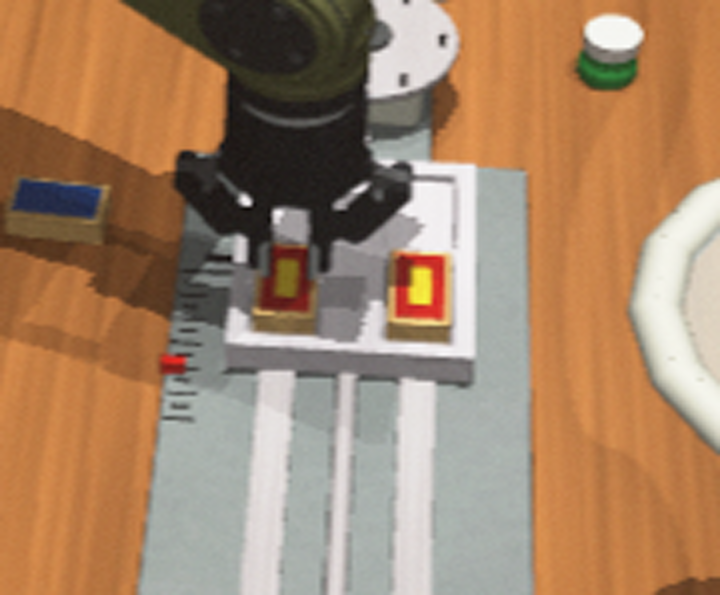

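servo_tool([
  [0,0,1.5],
  [0,0,1.5],
  [0,0,0],
], roll=[0,0,0])

```text
time_s: 6.15
eef_pos: [562.5, -139.0, 41.7]
eef_rot: [-3.141, -0.0, 0.001]
wrist_force: [0.2, 0.3, 0.3]
finger_gap: 19.9
```

servo_tool([
  [0,0,1.5],
  [0,0,1.5],
  [0,0,0],
], roll=[0,0,0])

```text
time_s: 6.52
eef_pos: [562.5, -139.0, 38.7]
eef_rot: [-3.141, -0.0, 0.001]
wrist_force: [0.4, 0.2, 0.4]
finger_gap: 19.9
```

servo_tool([
  [0,0,1.5],
  [0,0,1.5],
  [0,0,0],
], roll=[0,0,0])

```text
time_s: 6.9
eef_pos: [562.6, -139.0, 35.7]
eef_rot: [-3.141, -0.0, 0.0]
wrist_force: [-0.3, 0.3, 0.1]
finger_gap: 20.1
```

servo_tool([
  [0,0,1.5],
  [0,0,1.5],
  [0,0,0],
], roll=[0,0,0])

```text
time_s: 7.28
eef_pos: [562.9, -139.1, 34.7]
eef_rot: [-3.142, -0.0, 0.001]
wrist_force: [-4.6, 1.3, 9.6]
finger_gap: 19.9
```

```bash
python3 - <<'E'
from h import *
im=snap('wrist','w4.png');im=snap('scene','s4.png')
cv2.imwrite('pics/s4c.png',cv2.resize(im[230:400,280:460,::-1],None,fx=4,fy=3.5,interpolation=cv2.INTER_CUBIC)[:600])
E
```

```text
(no output)
```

View pics/w4.png

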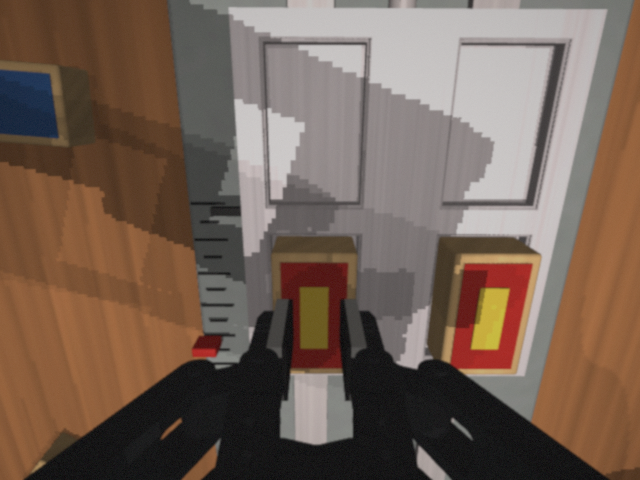

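View pics/s4c.png

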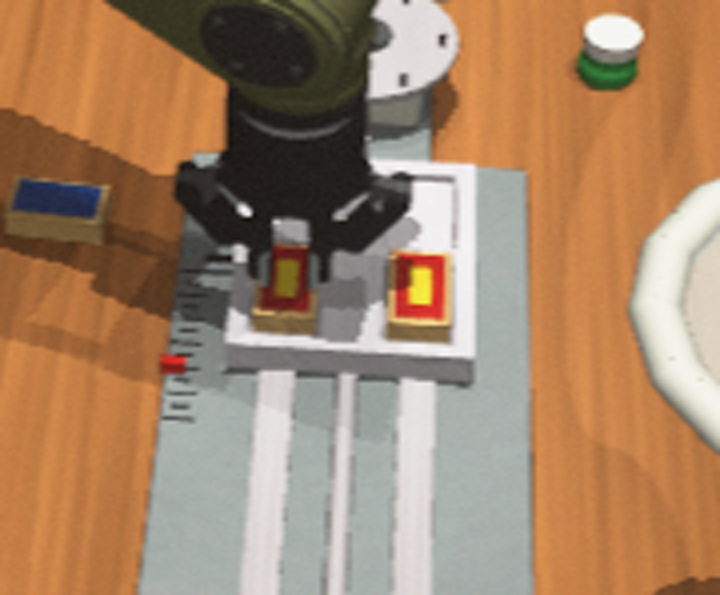

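servo_tool([
  [0,0,-5],
  [0,0,-5],
  [0,0,0],
  [0,0,0],
], roll=[0,0,0,0], claw=54)

```text
time_s: 7.88
eef_pos: [562.6, -139.0, 42.8]
eef_rot: [-3.142, 0.0, 0.0]
wrist_force: [-0.0, -0.2, -0.1]
finger_gap: 53.8
```

servo_tool([
  [0,0,5],
  [0,0,5],
  [0,0,4],
  [0,0,3],
  [0,0,0],
], roll=[0,0,0,0,0])

```text
time_s: 8.5
eef_pos: [562.4, -139.0, 25.5]
eef_rot: [-3.141, -0.0, 0.001]
wrist_force: [-0.4, 0.0, 0.1]
finger_gap: 54.0
```

servo_tool([
  [0,0,2],
  [0,0,2],
  [0,0,1],
  [0,0,0],
], roll=[0,0,0,0])

```text
time_s: 9.0
eef_pos: [562.6, -139.0, 20.8]
eef_rot: [-3.142, -0.0, 0.0]
wrist_force: [-0.6, 0.4, -0.0]
finger_gap: 54.0
```

servo_tool([
  [0,0,0],
  [0,0,0],
  [0,0,0],
  [0,0,0],
], roll=[0,0,0,0], claw=26)

```text
time_s: 9.5
eef_pos: [563.1, -139.2, 21.3]
eef_rot: [3.141, 0.0, 0.001]
wrist_force: [-0.0, 0.0, 2.7]
finger_gap: 34.4
```

servo_tool([
  [0,0,-3],
  [0,0,-10],
  [0,0,-20],
  [0,0,-30],
  [0,0,-40],
  [0,0,-20],
  [0,0,0],
], roll=[0,0,0,0,0,0,0])

```text
time_s: 10.38
eef_pos: [564.0, -139.5, 146.6]
eef_rot: [3.14, 0.0, 0.007]
wrist_force: [-0.4, -0.2, -0.7]
finger_gap: 34.3
```

```bash
python3 - <<'E'
from h import *
im=snap('wrist','w5.png')
plan(579,258,145,-4.3)
E
```

```text
t 10.43 at [ 562.8 -139.1  144.3] yaw -0.0 tilt [ 9.e-04 -3.e-04 -1.e+00] gap 34.2 F [-0.5  0.9 -0.3]
  tool shift [  16.2 -397.1   -0.8] roll 0.075
```

View pics/w5.png

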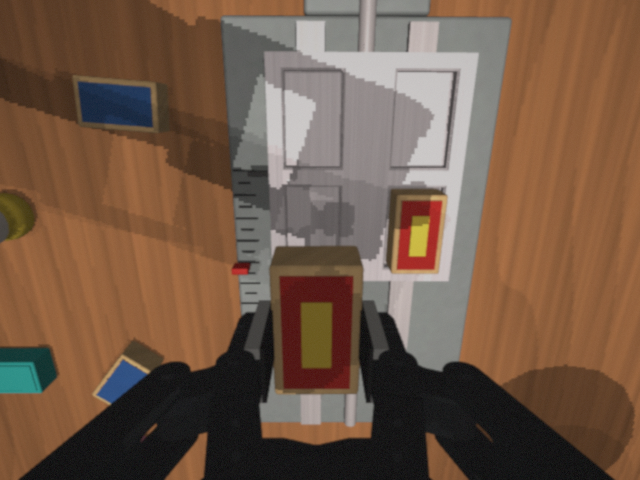

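servo_tool([
  [0,-25,0],
  [3,-50,0],
  [3,-50,0],
  [3,-50,0],
  [3,-50,0],
  [3,-50,0],
  [1,-50,0],
  [0,-45,0],
  [0,-27,0],
  [0,0,0],
], roll=[0,0,0,0,0,0,0,0,0,0.075])

```text
time_s: 11.68
eef_pos: [576.9, 259.6, 140.8]
eef_rot: [3.138, -0.116, -0.007]
wrist_force: [0.4, -0.1, -0.0]
finger_gap: 34.7
```

```bash
python3 - <<'E'
from h import *
im=snap('wrist','w6.png')
plan(579,258,-12,-4.3)
E
```

```text
t 11.72 at [577.  258.7 140.8] yaw -4.41 tilt [-0.0046 -0.0016 -1.    ] gap 35.0 F [-0.3  0.3 -0.8]
  tool shift [  2.8   0.2 152.8] roll -0.002
```

View pics/w6.png

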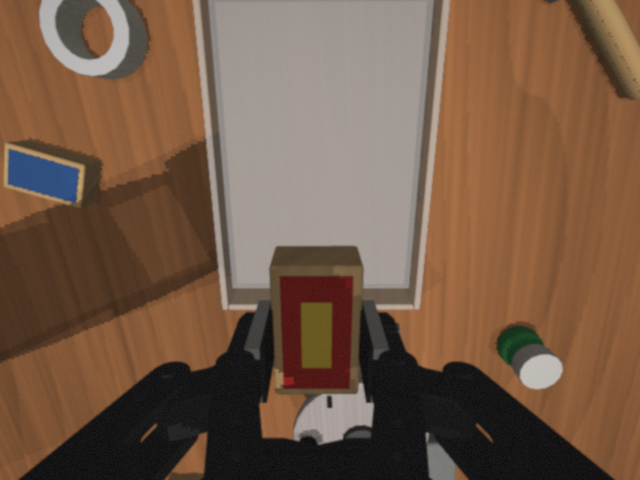

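servo_tool([
  [3,0,20],
  [0,0,40],
  [0,0,40],
  [0,0,25],
  [0,0,12],
  [0,0,6],
  [0,0,3],
  [0,0,2],
  [0,0,0],
], roll=[0,0,0,0,0,0,0,0,0])

```text
time_s: 12.85
eef_pos: [582.2, 257.9, -3.3]
eef_rot: [-3.139, 0.118, -0.002]
wrist_force: [-0.6, 0.4, -0.4]
finger_gap: 34.7
```

servo_tool([
  [0,0,0],
  [0,0,1],
  [0,0,1],
  [0,0,1],
  [0,0,1],
  [0,0,0],
], roll=[0,0,0,0,0,0])

```text
time_s: 13.6
eef_pos: [581.6, 257.7, -8.3]
eef_rot: [3.139, -0.118, -0.0]
wrist_force: [0.4, -0.6, 0.5]
finger_gap: 34.3
```

servo_tool([
  [0,0,1],
  [0,0,1],
  [0,0,1],
  [0,0,1],
  [0,0,0],
], roll=[0,0,0,0,0])

```text
time_s: 14.22
eef_pos: [581.6, 257.7, -12.2]
eef_rot: [3.139, -0.118, -0.0]
wrist_force: [-0.4, 0.1, -0.9]
finger_gap: 34.3
```

servo_tool([
  [0,0,1],
  [0,0,1],
  [0,0,1],
  [0,0,0],
], roll=[0,0,0,0])

```text
time_s: 14.72
eef_pos: [581.9, 257.8, -12.7]
eef_rot: [3.139, -0.118, -0.001]
wrist_force: [-7.4, -2.8, 12.2]
finger_gap: 34.3
```

Contact at −12.7, as predicted. Opening and retracting.

servo_tool([
  [0,0,-1.5],
  [0,0,0],
  [0,0,0],
  [0,0,0],
], roll=[0,0,0,0], claw=54)

```text
time_s: 15.22
eef_pos: [581.5, 257.7, -13.9]
eef_rot: [3.139, -0.118, -0.001]
wrist_force: [0.7, -0.3, 0.4]
finger_gap: 54.1
```

servo_tool([
  [0,0,-10],
  [0,0,-25],
  [0,0,-45],
  [0,0,-45],
  [0,0,-30],
  [0,0,0],
], roll=[0,0,0,0,0,0])

```text
time_s: 15.98
eef_pos: [584.0, 258.5, 146.1]
eef_rot: [-3.137, 0.118, -0.011]
wrist_force: [-1.0, -0.5, 0.5]
finger_gap: 54.1
```

```bash
python3 - <<'E'
from h import *
im=snap('wrist','w7.png')
for b in blobs('top',snap('top','t7.png'),'blue',24): print(b)
plan(638.5,-139,141,0)
E
```

```text
(array([476.3, 289.1]), 380.8, -303.0, 48.5, 25.4, 51.7)
(array([371.7, 271.3]), 418.6, -51.0, 49.1, 24.9, -4.3)
t 16.07 at [581.4 257.6 141.2] yaw -4.3 tilt [-1.e-04 -1.e-04 -1.e+00] gap 54.1 F [-0.5  0.1 -1.2]
  tool shift [8.660e+01 3.912e+02 2.000e-01] roll -0.075
```

View pics/w7.png

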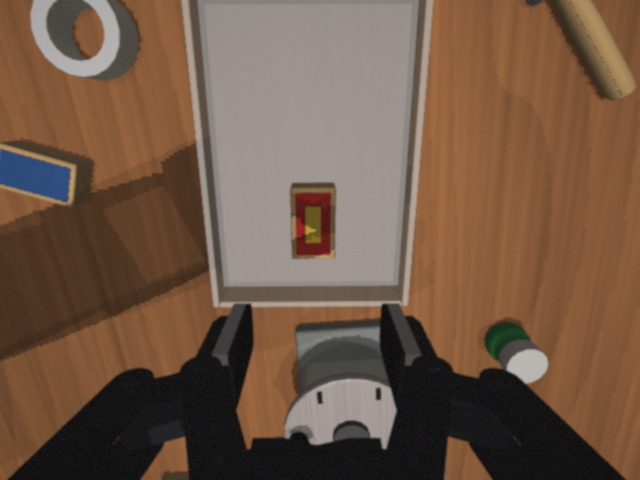

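View pics/t7.png

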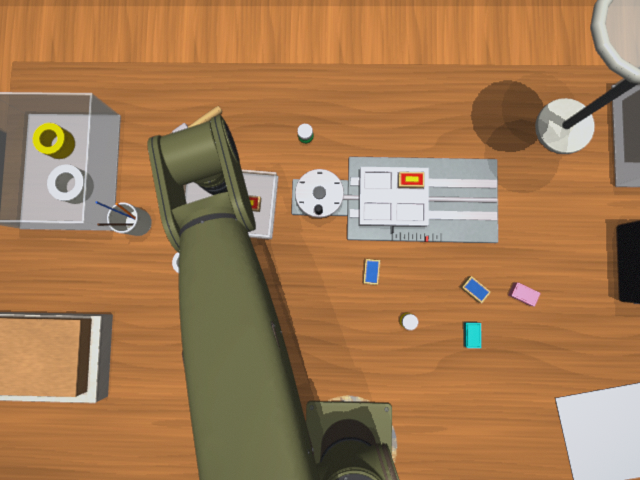

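servo_tool([
  [0,0,0],
  [5,30,0],
  [8,50,0],
  [8,50,0],
  [8,50,0],
  [8,50,0],
  [8,50,0],
  [8,50,0],
  [4,40,0],
  [0,26,0],
], roll=[-0.075,0,0,0,0,0,0,0,0,0])

```text
time_s: 17.32
eef_pos: [637.3, -140.0, 138.4]
eef_rot: [-3.14, 0.003, 0.007]
wrist_force: [0.2, -0.3, 0.2]
finger_gap: 53.8
```

servo_tool([
  [0,0,20],
  [0,0,25],
  [0,0,25],
  [0,0,10],
  [0,0,0],
  [0,0,0],
], roll=[0,0,0,0,0,0])

```text
time_s: 18.08
eef_pos: [639.3, -138.1, 62.2]
eef_rot: [3.141, 0.001, 0.002]
wrist_force: [0.3, 0.4, 0.0]
finger_gap: 54.1
```

```bash
python3 - <<'E'
from h import *
im=snap('wrist','w8.png')
plan(638.5,-139,21,0)
E
```

```text
t 18.12 at [ 639.5 -138.3   62.7] yaw 0.02 tilt [ 1.9e-03 -5.0e-04 -1.0e+00] gap 53.9 F [-0.3  0.6 -0.8]
  tool shift [-1.1  0.7 41.6] roll 0.0
```

View pics/w8.png

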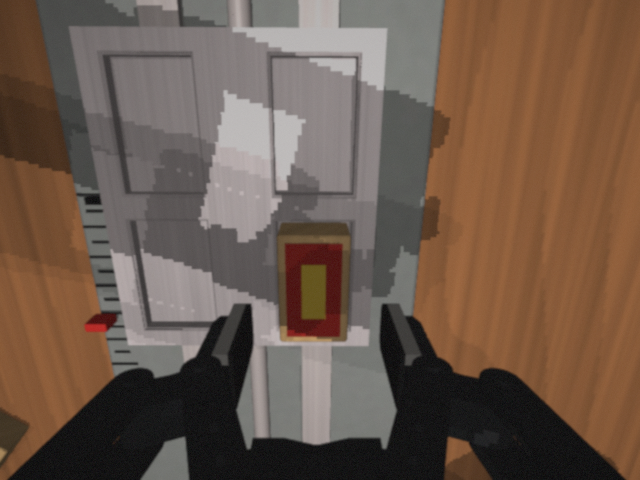

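servo_tool([
  [-1,0.7,15],
  [0,0,12],
  [0,0,7],
  [0,0,4],
  [0,0,3],
  [0,0,0],
  [0,0,0],
], roll=[0,0,0,0,0,0,0])

```text
time_s: 19.0
eef_pos: [638.0, -139.0, 20.8]
eef_rot: [3.141, 0.0, 0.001]
wrist_force: [-0.1, -0.3, 0.3]
finger_gap: 54.1
```

servo_tool([
  [0,0,0],
  [0,0,0],
  [0,0,0],
  [0,0,0],
], roll=[0,0,0,0], claw=26)

```text
time_s: 19.5
eef_pos: [638.3, -139.2, 21.2]
eef_rot: [3.141, 0.0, 0.002]
wrist_force: [0.1, -0.5, 3.6]
finger_gap: 34.3
```

servo_tool([
  [0,0,-3],
  [0,0,-10],
  [0,0,-20],
  [0,0,-30],
  [0,0,-40],
  [0,0,-17],
  [0,0,0],
], roll=[0,0,0,0,0,0,0])

```text
time_s: 20.38
eef_pos: [638.8, -139.3, 142.7]
eef_rot: [3.14, 0.0, 0.006]
wrist_force: [0.3, 0.2, -0.7]
finger_gap: 34.6
```

```bash
python3 - <<'E'
from h import *
im=snap('wrist','w9.png')
plan(588,338,142,-4.3)
for b in blobs('top',snap('top','t9.png'),'blue',24): print(b)
E
```

```text
t 20.43 at [ 637.6 -139.   140.6] yaw -0.0 tilt [ 4.e-04 -1.e-04 -1.e+00] gap 34.5 F [-0.4 -0.8 -1.9]
  tool shift [ -49.6 -477.    -1.5] roll 0.075
(array([476.6, 289.2]), 380.6, -303.1, 48.2, 25.4, 51.7)
(array([222.2, 288.6]), 370.6, 311.6, 49.4, 25.2, -21.3)
(array([370.9, 270.6]), 419.1, -49.4, 50.1, 22.8, -10.7)
```

View pics/w9.png

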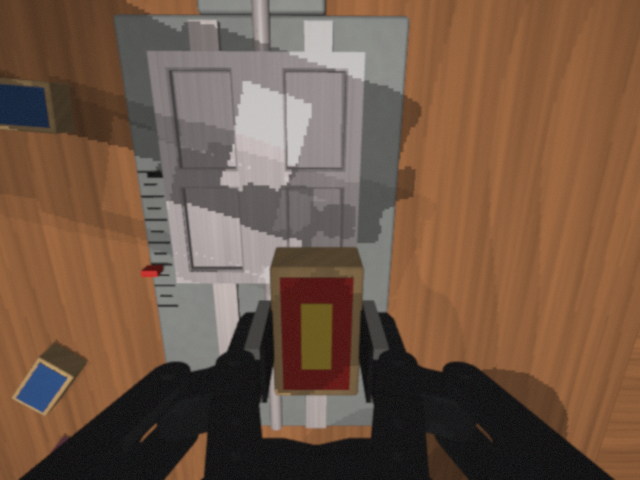

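servo_tool([
  [-5,-27,0],
  [-5,-50,0],
  [-5,-50,0],
  [-5,-50,0],
  [-5,-50,0],
  [-5,-50,0],
  [-5,-50,0],
  [-5,-50,0],
  [-5,-50,0],
  [-5,-50,0],
], roll=[0,0,0,0,0,0,0,0,0,0])

```text
time_s: 21.72
eef_pos: [586.1, 339.0, 137.5]
eef_rot: [3.14, -0.0, -0.006]
wrist_force: [-0.4, 0.2, 0.2]
finger_gap: 34.4
```

servo_tool([
  [0,0,0],
  [0,0,20],
  [0,0,40],
  [0,0,40],
  [0,0,25],
  [0,0,12],
  [0,0,6],
  [0,0,0],
  [0,0,0],
], roll=[0.075,0,0,0,0,0,0,0,0])

```text
time_s: 22.85
eef_pos: [588.7, 338.4, -1.1]
eef_rot: [-3.138, 0.118, -0.003]
wrist_force: [0.6, 0.4, -0.6]
finger_gap: 34.3
```

servo_tool([
  [0,0,3],
  [0,0,3],
  [0,0,2],
  [0,0,1],
  [0,0,1],
  [0,0,1],
  [0,0,0],
], roll=[0,0,0,0,0,0,0])

```text
time_s: 23.72
eef_pos: [587.7, 338.0, -12.8]
eef_rot: [3.139, -0.118, -0.0]
wrist_force: [-3.0, -1.3, 5.7]
finger_gap: 34.4
```

servo_tool([
  [0,0,-0.5],
  [0,0,0],
  [0,0,0],
  [0,0,0],
], roll=[0,0,0,0], claw=56)

```text
time_s: 24.22
eef_pos: [587.6, 338.0, -13.3]
eef_rot: [3.139, -0.118, -0.0]
wrist_force: [-0.6, -0.4, -0.1]
finger_gap: 55.9
```

servo_tool([
  [0,0,-10],
  [0,0,-25],
  [0,0,-45],
  [0,0,-45],
  [0,0,-30],
  [0,0,0],
], roll=[0,0,0,0,0,0])

```text
time_s: 24.98
eef_pos: [589.9, 339.1, 146.9]
eef_rot: [-3.136, 0.118, -0.011]
wrist_force: [0.3, 0.3, -0.5]
finger_gap: 56.2
```

```bash
python3 - <<'E'
from h import *
im=snap('wrist','w10.png')
plan(370,312,142,68.4)
for b in blobs('scene',snap('scene','s10.png'),'blue',24): print(b)
for b in blobs('top',snap('top','t10.png'),'blue',24): print(b)
E
```

```text
t 25.02 at [588.5 338.4 144. ] yaw -4.29 tilt [ 0.0032  0.0015 -1.    ] gap 56.6 F [-0.5  0.6 -0.5]
  tool shift [-215.9   42.7    1.2] roll -1.269
(array([262.7, 374.2]), 378.7, -301.4, 49.9, 25.7, 50.9)
(array([293.8, 286.2]), 417.4, -49.0, 49.1, 25.2, -4.1)
(array([291.8, 187.6]), 370.0, 315.4, 46.0, 23.0, -20.3)
(array([476.3, 289.1]), 380.8, -303.0, 48.5, 25.4, 51.7)
(array([371.7, 271.3]), 418.6, -51.0, 49.1, 24.9, -4.3)
```

View pics/w10.png

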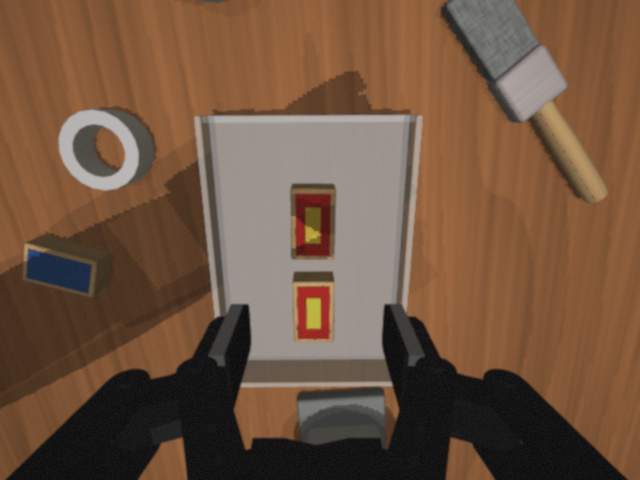

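servo_tool([
  [-30,6,0],
  [-45,9,0],
  [-50,10,0],
  [-50,10,0],
  [-41,8,0],
  [0,0,0],
], roll=[0,0,0,0,0,0])

```text
time_s: 25.88
eef_pos: [365.9, 310.3, 139.4]
eef_rot: [3.137, -0.115, -0.005]
wrist_force: [-0.2, 1.0, -0.6]
finger_gap: 55.5
```

servo_tool([
  [0,0,0],
  [0,0,0],
  [0,0,0],
  [0,0,0],
  [0,0,0],
  [0,0,0],
  [0,0,0],
  [0,0,0],
  [0,0,0],
], roll=[-0.16,-0.16,-0.16,-0.16,-0.16,-0.16,-0.16,-0.149,0])

```text
time_s: 27.0
eef_pos: [369.4, 311.0, 140.8]
eef_rot: [2.6, 1.763, -0.003]
wrist_force: [0.1, 0.2, -0.1]
finger_gap: 56.2
```

```bash
python3 - <<'E'
from h import *
P=eyes.camera_params('wrist'); im=snap('wrist','w11.png')
for b in blobs('wrist',im,'blue',24,P): print(b)
plan(370,312,-19,68.4)
E
```

```text
(array([  2.7, 413.7]), 436.4, -42.5, 19.0, 8.5, -37.2)
(array([317.5, 221. ]), 369.1, 311.2, 49.2, 26.0, -21.8)
t 27.05 at [369.4 311.1 141. ] yaw 68.24 tilt [-0.0013 -0.001  -1.    ] gap 56.3 F [ 0.4 -0.1  0.2]
  tool shift [  1.3   0.4 160. ] roll -0.003
```

View pics/w11.png

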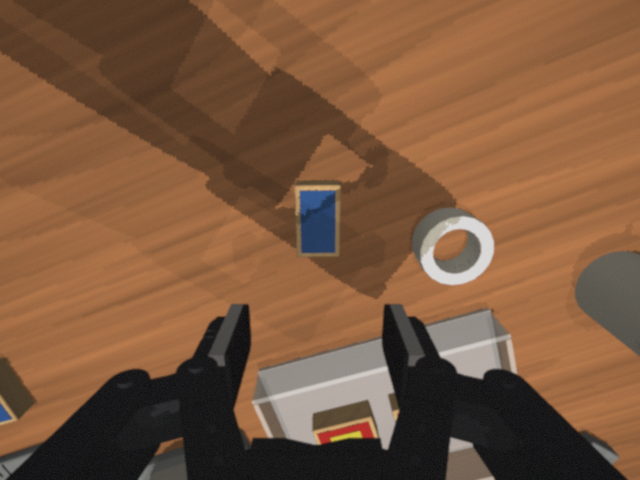

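servo_tool([
  [0,0,20],
  [0,0,40],
  [0,0,40],
  [0,0,30],
  [0,0,15],
  [0,0,7],
  [0,0,5],
  [0,0,0],
  [0,0,0],
], roll=[-0.004,0,0,0,0,0,0,0,0])

```text
time_s: 28.18
eef_pos: [369.7, 311.8, -14.2]
eef_rot: [2.595, 1.771, 0.003]
wrist_force: [-0.4, -0.3, 0.4]
finger_gap: 56.1
```

servo_tool([
  [0,0,0],
  [0,0,0],
  [0,0,0],
  [0,0,0],
], roll=[0,0,0,0], claw=26)

```text
time_s: 28.68
eef_pos: [369.8, 311.8, -14.1]
eef_rot: [-2.595, -1.771, -0.003]
wrist_force: [-0.3, -1.6, 6.5]
finger_gap: 34.3
```

servo_tool([
  [0,0,-3],
  [0,0,-10],
  [0,0,-25],
  [0,0,-40],
  [0,0,-45],
  [0,0,-35],
  [0,0,0],
], roll=[0,0,0,0,0,0,0])

```text
time_s: 29.55
eef_pos: [371.0, 312.7, 147.0]
eef_rot: [2.595, 1.771, 0.012]
wrist_force: [0.3, 0.6, -0.9]
finger_gap: 33.9
```

```bash
python3 - <<'E'
from h import *
im=snap('wrist','w12.png')
plan(563,-61,142,0)
E
```

```text
t 29.6 at [369.7 311.8 144.5] yaw 68.64 tilt [ 0.0026  0.0018 -1.    ] gap 34.2 F [-0.3 -0.8  0.4]
  tool shift [-276.8  315.8    2.3] roll 1.198
```

View pics/w12.png

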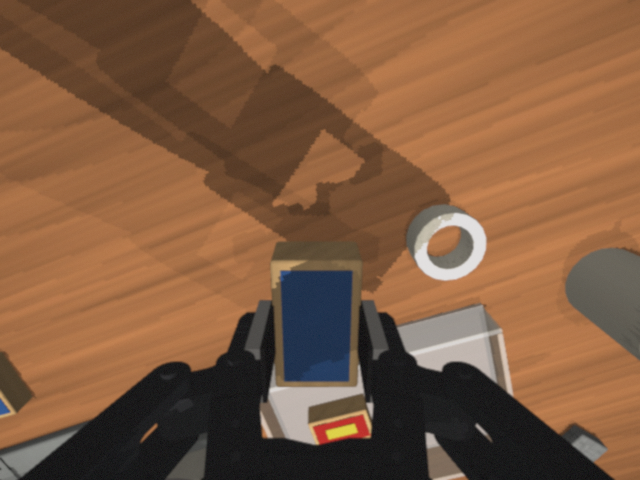

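```bash
python3 - <<'E'
from h import *
# wrist camera relative to tool
s=robot.read_state(); P=eyes.camera_params('wrist')
R=cv2.Rodrigues(s['eef_rot'])[0]; Rc=cv2.Rodrigues(P['rotation'])[0]
oT=R.T@(P['origin']-s['eef_pos']); RT=R.T@Rc
np.savez('wc.npz',oT=oT,RT=RT); print(oT)
def cam(p,yaw):
    y=np.radians(yaw); Rt=np.array([[np.cos(y),np.sin(y),0],[np.sin(y),-np.cos(y),0],[0,0,-1]])
    return dict(camera_matrix=P['camera_matrix'],origin=np.array(p)+Rt@oT,rotation=cv2.Rodrigues(Rt@RT)[0].ravel())
im=cv2.imread('pics/w12.png')[:,:,::-1]
for b in blobs('wrist',im,'blue',38,cam([0,0,0],0),amin=800): print('new',b)
for f,k in [('w5.png','red'),('w9.png','red')]:
    im=cv2.imread('pics/'+f)[:,:,::-1]
    for b in blobs('wrist',im,k,42,cam([0,0,0],0),amin=800): print(f,b)
C=cam([562.2,-140.2,143.5],-.1)
for q in [(286,68),(347,68),(347,167),(286,167),(397,68),(463,67),(449,167),(392,167)]: print(ray('wrist',*q,47,C).round(1))
C=cam([562.7,-139,46.9],0)
print('w2')
for q in [(265,44),(367,44),(361,201),(268,201),(449,44),(551,44),(524,201),(435,201)]: print(ray('wrist',*q,47,C).round(1))
E
python3 - <<'E'
import cv2
im=cv2.imread('pics/w2.png')[0:230,230:600]
cv2.imwrite('pics/w2c.png',cv2.resize(im,None,fx=2.1,fy=2.1,interpolation=cv2.INTER_CUBIC))
E
```

```text
[  -0.80838434  -84.64859979 -171.26890561]
new (array([316. , 324.6]), -0.9, 0.2, 50.5, 27.2, -89.9)
w5.png (array([418.6, 234.5]), 36.5, 41.5, 25.3, 13.5, 90.0)
[542.  -29.1  47. ]
[581.9 -29.2  47. ]
[583.5 -93.3  47. ]
[540.2 -93.2  47. ]
[614.5 -29.3  47. ]
[657.6 -28.8  47. ]
[655.9 -93.4  47. ]
[615.4 -93.3  47. ]
w2
[541.  -28.5  47. ]
[582.8 -28.5  47. ]
[582.9 -94.2  47. ]
[539.5 -94.2  47. ]
[616.4 -28.5  47. ]
[658.2 -28.5  47. ]
[659.1 -94.2  47. ]
[617.5 -94.2  47. ]
```

View pics/w2c.png

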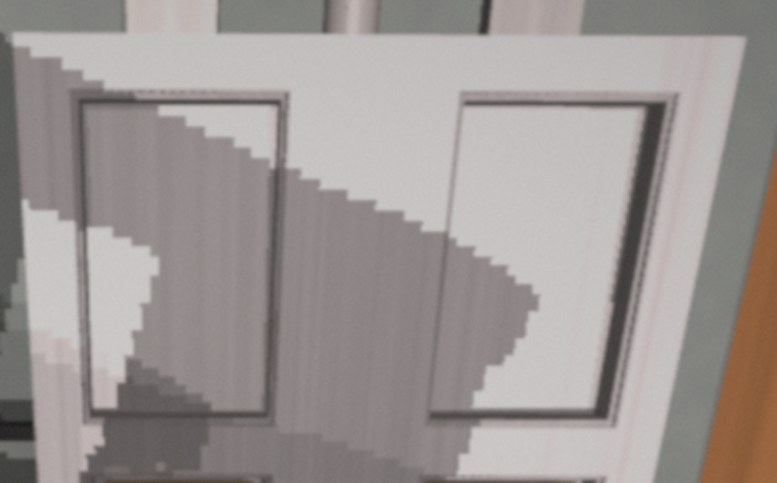

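servo_tool([
  [0,0,0],
  [0,0,0],
  [0,0,0],
  [0,0,0],
  [0,0,0],
  [0,0,0],
  [0,0,0],
  [0,0,0],
  [0,0,0],
], roll=[0.15,0.15,0.15,0.15,0.15,0.15,0.15,0.148,0])

```text
time_s: 30.72
eef_pos: [367.9, 310.6, 140.9]
eef_rot: [3.14, 0.003, -0.005]
wrist_force: [-0.3, -0.5, -1.0]
finger_gap: 34.3
```

servo_tool([
  [14,20,0],
  [30,42,0],
  [32,45,0],
  [34,47,0],
  [34,47,0],
  [34,47,0],
  [34,47,0],
  [32,45,0],
  [20,28,0],
  [0,0,0],
], roll=[0,0,0,0,0,0,0,0,0,0])

```text
time_s: 31.98
eef_pos: [633.2, -58.7, 141.3]
eef_rot: [-3.141, 0.001, 0.004]
wrist_force: [-0.7, 0.3, 0.0]
finger_gap: 34.3
```

```bash
python3 - <<'E'
from h import *
plan(638.5,-61.5,60,0)
E
```

```text
t 31.98 at [633.2 -58.7 141.3] yaw -0.04 tilt [-2.2e-03  3.0e-04 -1.0e+00] gap 34.3 F [-0.7  0.3  0. ]
  tool shift [ 5.5  2.8 81.3] roll -0.001
```

servo_tool([
  [5,2.5,15],
  [0,0,30],
  [0,0,25],
  [0,0,12],
  [0,0,0],
  [0,0,0],
  [0,0,0],
], roll=[0,0,0,0,0,0,0])

```text
time_s: 32.85
eef_pos: [639.0, -59.3, 62.4]
eef_rot: [3.141, 0.0, 0.004]
wrist_force: [0.0, -0.6, -0.3]
finger_gap: 34.2
```

```bash
python3 - <<'E'
from h import *
plan(638.5,-61.5,27,0)
im=snap('wrist','w13.png')
plan(638.5,-61.5,27,0)
E
```

```text
t 32.85 at [639.  -59.3  62.4] yaw 0.01 tilt [ 2.4e-03 -4.0e-04 -1.0e+00] gap 34.2 F [ 0.  -0.6 -0.3]
  tool shift [-0.6  2.2 35.4] roll 0.0
t 32.9 at [638.9 -59.3  62.3] yaw 0.01 tilt [ 2.3e-03 -4.0e-04 -1.0e+00] gap 34.1 F [ 0.5 -0.6 -0.3]
  tool shift [-0.5  2.2 35.3] roll 0.0
```

View pics/w13.png

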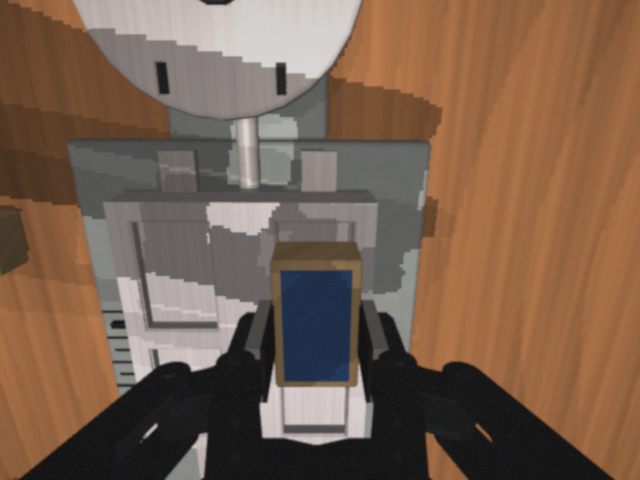

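servo_tool([
  [0,2.2,8],
  [0,0,8],
  [0,0,5],
  [0,0,0],
  [0,0,0],
  [0,0,0],
], roll=[0,0,0,0,0,0])

```text
time_s: 33.65
eef_pos: [638.4, -61.4, 40.3]
eef_rot: [3.141, 0.0, 0.001]
wrist_force: [-0.1, -0.2, 0.0]
finger_gap: 34.5
```

```bash
python3 - <<'E'
from h import *
plan(638.5,-61.5,27,0)
E
```

```text
t 33.65 at [638.4 -61.4  40.3] yaw 0.0 tilt [ 7.e-04 -1.e-04 -1.e+00] gap 34.5 F [-0.1 -0.2  0. ]
  tool shift [ 0.1  0.1 13.3] roll 0.0
```

servo_tool([
  [0,0,3],
  [0,0,3],
  [0,0,2],
  [0,0,2],
  [0,0,2],
  [0,0,0],
], roll=[0,0,0,0,0,0])

```text
time_s: 34.4
eef_pos: [637.9, -61.3, 27.6]
eef_rot: [-3.141, 0.0, 0.001]
wrist_force: [0.0, 0.1, -0.5]
finger_gap: 34.1
```

servo_tool([
  [0,0,1],
  [0,0,1],
  [0,0,1],
  [0,0,0],
], roll=[0,0,0,0])

```text
time_s: 34.9
eef_pos: [638.1, -61.4, 25.0]
eef_rot: [-3.142, 0.0, -0.0]
wrist_force: [-0.5, -1.4, 1.0]
finger_gap: 33.9
```

At 25, just touching the floor as predicted. Release.

servo_tool([
  [0,0,0],
  [0,0,0],
  [0,0,0],
  [0,0,0],
], roll=[0,0,0,0], claw=54)

```text
time_s: 35.4
eef_pos: [638.1, -61.4, 25.0]
eef_rot: [-3.142, -0.0, -0.0]
wrist_force: [-0.3, -1.1, -0.6]
finger_gap: 54.0
```

servo_tool([
  [0,0,-10],
  [0,0,-25],
  [0,0,-45],
  [0,0,-35],
  [0,0,0],
], roll=[0,0,0,0,0])

```text
time_s: 36.02
eef_pos: [641.0, -61.9, 145.5]
eef_rot: [3.14, 0.0, 0.014]
wrist_force: [0.6, 1.2, 0.2]
finger_gap: 54.1
```

```bash
python3 - <<'E'
from h import *
P=eyes.camera_params('wrist');im=snap('wrist','w14.png')
for b in blobs('wrist',im,'blue',63,P): print(b)
for b in blobs('top',snap('top','t14.png'),'blue',24): print(b)
for b in blobs('scene',snap('scene','s14.png'),'blue',24): print('scene',b)
plan(418.5,-50.5,140,86)
E
```

```text
(array([310.9, 233.5]), 637.8, -61.8, 49.8, 26.1, -89.8)
(array([ 33.8, 207.8]), 446.2, -41.6, 43.9, 22.9, -4.2)
(array([476.3, 289.1]), 380.8, -303.0, 48.5, 25.4, 51.7)
scene (array([262.7, 374.4]), 378.9, -301.5, 49.9, 25.3, 51.0)
scene (array([293.8, 286.2]), 417.3, -49.0, 48.9, 25.5, -2.9)
scene (array([385.5, 284.7]), 640.3, -26.8, 49.1, 24.4, -89.6)
t 36.17 at [637.4 -61.2 139.1] yaw 0.0 tilt [-1.4e-03  3.0e-04 -1.0e+00] gap 53.8 F [-0.2 -0.6  0.1]
  tool shift [-218.9  -10.7   -0.6] roll -1.501
```

View pics/w14.png

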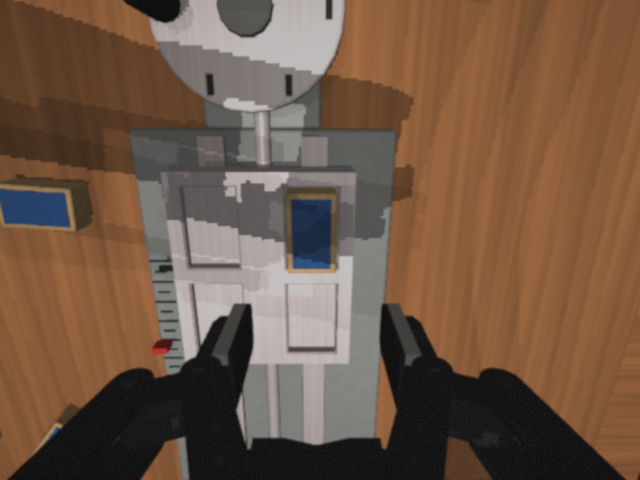

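servo_tool([
  [-25,-1,0],
  [-40,-2,0],
  [-50,-3,0],
  [-50,-3,0],
  [-40,-2,0],
  [-14,0,0],
  [0,0,0],
], roll=[0,-0.05,-0.05,-0.05,-0.05,0,0])

```text
time_s: 37.05
eef_pos: [419.1, -66.8, 139.4]
eef_rot: [-3.126, -0.311, 0.0]
wrist_force: [0.7, -0.9, -0.0]
finger_gap: 53.9
```

servo_tool([
  [0,0,0],
  [0,0,0],
  [0,0,0],
  [0,0,0],
  [0,0,0],
  [0,0,0],
  [0,0,0],
  [0,0,0],
  [0,0,0],
  [0,0,0],
], roll=[-0.163,-0.163,-0.163,-0.163,-0.163,-0.163,-0.163,-0.16,0,0])

```text
time_s: 38.3
eef_pos: [419.9, -66.6, 139.8]
eef_rot: [-2.3, -2.14, 0.0]
wrist_force: [-0.6, 1.2, -0.3]
finger_gap: 54.2
```

```bash
python3 - <<'E'
from h import *
P=eyes.camera_params('wrist');im=snap('wrist','w15.png')
for b in blobs('wrist',im,'blue',24,P): print(b)
plan(418,-50,-15,86)
E
```

```text
(array([336.1, 217.4]), 417.4, -51.0, 49.6, 26.0, -3.9)
(array([ 19.4, 197.7]), 383.0, -298.3, 37.6, 26.3, 51.2)
t 38.35 at [419.8 -66.6 139.8] yaw 85.9 tilt [-3.e-04  2.e-04 -1.e+00] gap 54.0 F [-0.4  0.1  1.4]
  tool shift [ 16.5  -2.9 154.8] roll -0.002
```

View pics/w15.png

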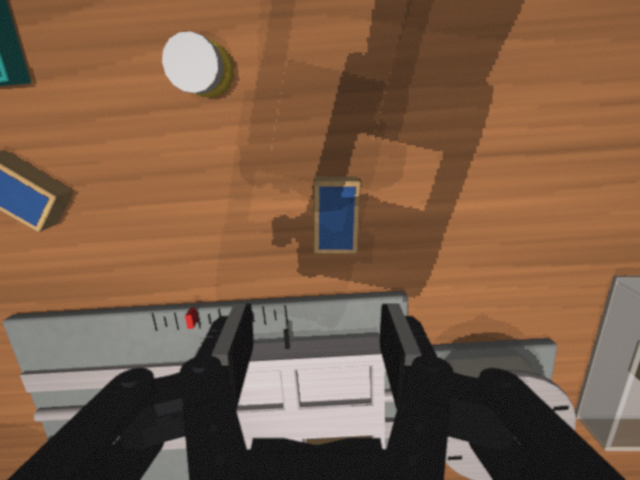

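servo_tool([
  [16.4,-3.4,10],
  [0,0,35],
  [0,0,40],
  [0,0,35],
  [0,0,18],
  [0,0,10],
  [0,0,7],
  [0,0,0],
  [0,0,0],
], roll=[0,0,0,0,0,0,0,0,0])

```text
time_s: 39.48
eef_pos: [417.9, -50.2, -14.3]
eef_rot: [2.297, 2.142, 0.001]
wrist_force: [0.2, 0.2, 0.8]
finger_gap: 53.7
```

servo_tool([
  [0,0,0],
  [0,0,0],
  [0,0,0],
  [0,0,0],
], roll=[0,0,0,0], claw=26)

```text
time_s: 39.98
eef_pos: [418.2, -50.3, -14.0]
eef_rot: [2.296, 2.141, 0.002]
wrist_force: [-1.1, 0.7, 6.1]
finger_gap: 34.1
```

servo_tool([
  [0,0,-3],
  [0,0,-10],
  [0,0,-25],
  [0,0,-40],
  [0,0,-45],
  [0,0,-30],
  [0,0,0],
], roll=[0,0,0,0,0,0,0])

```text
time_s: 40.85
eef_pos: [419.0, -50.5, 141.2]
eef_rot: [2.294, 2.139, 0.006]
wrist_force: [-0.2, -0.0, -0.8]
finger_gap: 34.2
```

```bash
cat >> h.py <<'E'
def held(f,h):
    W=np.load('wc.npz'); P=eyes.camera_params('top'); 
    K=np.array([[374.06590923,0,316.0656],[0,374.06590923,240.756],[0,0,1]])
    Rt=np.array([[1,0,0],[0,-1,0],[0,0,-1.]])
    C=dict(camera_matrix=K,origin=Rt@W['oT'],rotation=cv2.Rodrigues(Rt@W['RT'])[0].ravel())
    im=cv2.imread('pics/'+f)[:,:,::-1]
    for b in blobs('wrist',im,'blue',h,C,amin=800): print('held (yaw0 frame)',b)
E
python3 - <<'E'
from h import *
snap('wrist','w16.png'); held('w16.png',39)
plan(562.5,-61.5,140,0)
E
```

```text
held (yaw0 frame) (array([316.1, 324.3]), -0.8, 0.9, 50.2, 26.8, 89.8)
t 40.9 at [417.6 -50.2 138.9] yaw 86.0 tilt [ 2.4e-03 -6.0e-04 -1.0e+00] gap 34.5 F [ 0.1 -0.5 -1.3]
  tool shift [ -1.2 145.3  -0.7] roll 1.501
```

View pics/w16.png

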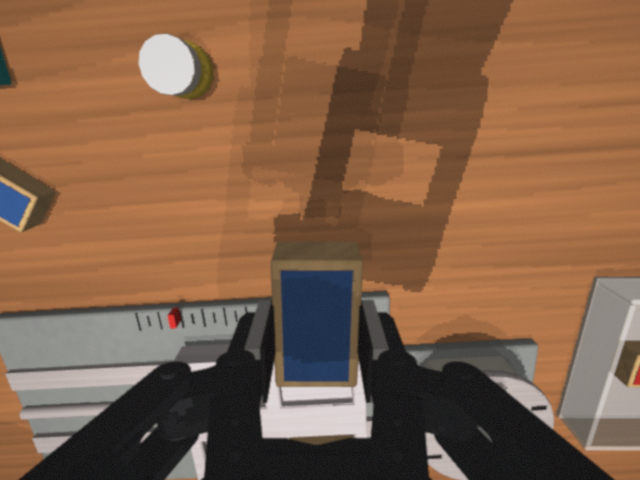

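servo_tool([
  [0,0,0],
  [0,0,0],
  [0,0,0],
  [0,0,0],
  [0,0,0],
  [0,0,0],
  [0,0,0],
  [0,0,0],
  [0,0,0],
  [0,0,0],
], roll=[0.167,0.167,0.167,0.167,0.167,0.167,0.167,0.167,0.165,0])

```text
time_s: 42.15
eef_pos: [415.8, -49.7, 135.8]
eef_rot: [-3.141, -0.003, 0.006]
wrist_force: [0.6, 0.4, -0.5]
finger_gap: 34.2
```

servo_tool([
  [20,2,0],
  [40,3,0],
  [45,4,0],
  [30,2,15],
  [9.9,0.8,25],
  [0,0,25],
  [0,0,12],
  [0,0,0],
  [0,0,0],
  [0,0,0],
], roll=[0,0,0,0,0,0,0,0,0,0])

```text
time_s: 43.4
eef_pos: [562.9, -62.1, 62.3]
eef_rot: [3.141, 0.0, 0.004]
wrist_force: [0.6, 0.2, -0.6]
finger_gap: 34.1
```

```bash
python3 - <<'E'
from h import *
plan(562.5,-62,40,0)
E
```

```text
t 43.4 at [562.9 -62.1  62.3] yaw 0.02 tilt [ 2.4e-03 -5.0e-04 -1.0e+00] gap 34.1 F [ 0.6  0.2 -0.6]
  tool shift [-0.4 -0.1 22.3] roll 0.0
```

servo_tool([
  [0.3,0,8],
  [0,0,8],
  [0,0,5],
  [0,0,0],
  [0,0,0],
  [0,0,0],
], roll=[0,0,0,0,0,0])

```text
time_s: 44.15
eef_pos: [562.6, -61.9, 40.3]
eef_rot: [3.141, 0.0, 0.001]
wrist_force: [0.1, -0.5, -1.4]
finger_gap: 34.4
```

servo_tool([
  [0,0,3],
  [0,0,3],
  [0,0,2],
  [0,0,2],
  [0,0,2],
  [0,0,0],
  [0,0,0],
], roll=[0,0,0,0,0,0,0])

```text
time_s: 45.02
eef_pos: [562.4, -61.9, 28.0]
eef_rot: [3.142, -0.0, 0.0]
wrist_force: [-1.2, -0.4, -0.5]
finger_gap: 34.2
```

servo_tool([
  [0,0,1],
  [0,0,1],
  [0,0,1],
  [0,0,0],
  [0,0,0],
], roll=[0,0,0,0,0])

```text
time_s: 45.65
eef_pos: [562.4, -61.8, 25.1]
eef_rot: [-3.142, 0.0, -0.0]
wrist_force: [-0.8, -0.4, 1.1]
finger_gap: 34.1
```

servo_tool([
  [0,0,0],
  [0,0,0],
  [0,0,0],
  [0,0,0],
], roll=[0,0,0,0], claw=54)

```text
time_s: 46.15
eef_pos: [562.3, -61.9, 24.9]
eef_rot: [3.142, 0.0, 0.0]
wrist_force: [0.2, 0.1, 0.2]
finger_gap: 54.1
```

servo_tool([
  [0,0,-10],
  [0,0,-25],
  [0,0,-45],
  [0,0,-35],
  [0,0,0],
], roll=[0,0,0,0,0])

```text
time_s: 46.78
eef_pos: [565.1, -62.4, 144.9]
eef_rot: [3.14, 0.0, 0.013]
wrist_force: [0.5, -0.3, 0.3]
finger_gap: 54.0
```

```bash
python3 - <<'E'
from h import *
P=eyes.camera_params('wrist');im=snap('wrist','w17.png')
for b in blobs('wrist',im,'blue',63,P): print(b)
for b in blobs('top',snap('top','t17.png'),'blue',24): print(b)
for b in blobs('scene',snap('scene','s17.png'),'blue',24): print('scene',b)
plan(380,-302,140,-38.5)
E
```

```text
(array([311.3, 233.5]), 562.2, -62.1, 49.6, 26.1, 89.5)
(array([417.7, 232.5]), 638.0, -61.3, 50.3, 26.2, 90.0)
(array([476.3, 289.1]), 380.8, -303.0, 48.5, 25.4, 51.7)
scene (array([262.7, 374.4]), 378.9, -301.5, 49.9, 25.3, 51.0)
scene (array([385.2, 284.7]), 640.3, -26.5, 49.6, 24.5, -89.6)
scene (array([353., 283.]), 562.1, -27.7, 49.7, 24.2, 88.7)
t 46.92 at [561.6 -61.7 138.9] yaw -0.0 tilt [-1.6e-03  3.0e-04 -1.0e+00] gap 53.9 F [ 0.2  0.5 -0.1]
  tool shift [-181.6  240.3   -0.9] roll 0.672
```

View pics/w17.png

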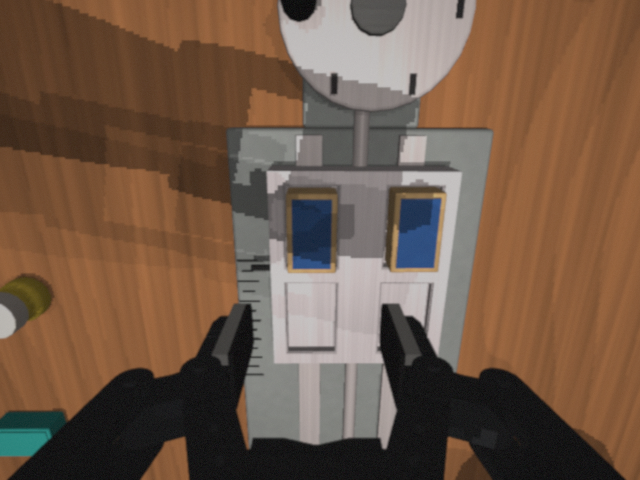

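View pics/s17.png

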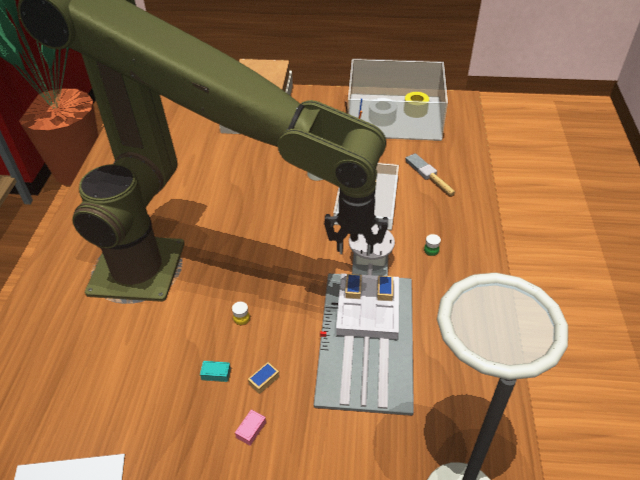

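servo_tool([
  [-20,25,0],
  [-32,42,0],
  [-35,47,0],
  [-35,47,0],
  [-33,45,0],
  [-27,34,0],
  [0,0,0],
], roll=[0,0,0,0,0,0,0])

```text
time_s: 47.8
eef_pos: [378.0, -302.8, 138.0]
eef_rot: [-3.139, 0.007, 0.004]
wrist_force: [0.1, 0.2, -1.3]
finger_gap: 53.9
```

servo_tool([
  [0,0,0],
  [0,0,0],
  [0,0,0],
  [0,0,0],
  [0,0,0],
  [0,0,0],
], roll=[0.168,0.168,0.168,0.168,0,0])

```text
time_s: 48.55
eef_pos: [380.4, -301.1, 139.1]
eef_rot: [-2.967, 1.031, 0.002]
wrist_force: [0.2, -0.7, -0.3]
finger_gap: 54.1
```

```bash
python3 - <<'E'
from h import *
P=eyes.camera_params('wrist');im=snap('wrist','w18.png')
for b in blobs('wrist',im,'blue',24,P): print(b)
plan(380,-302,-14.5,-38.5)
E
```

```text
(array([315.7, 224.6]), 378.9, -303.4, 50.2, 25.9, 50.9)
t 48.6 at [ 380.4 -301.3  139.3] yaw -38.36 tilt [-7.e-04  8.e-04 -1.e+00] gap 53.8 F [0.1 0.4 1.1]
  tool shift [  0.3   0.8 153.8] roll 0.002
```

View pics/w18.png

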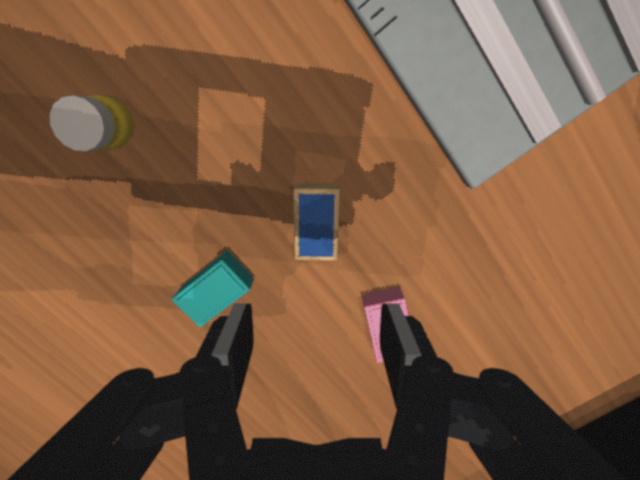

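servo_tool([
  [1,2.6,10],
  [0,0,35],
  [0,0,40],
  [0,0,35],
  [0,0,18],
  [0,0,10],
  [0,0,6],
  [0,0,0],
  [0,0,0],
], roll=[0.007,0,0,0,0,0,0,0,0])

```text
time_s: 49.72
eef_pos: [380.2, -305.2, -13.1]
eef_rot: [2.962, -1.046, 0.003]
wrist_force: [-0.5, -0.1, -0.1]
finger_gap: 54.1
```

servo_tool([
  [0,0,0],
  [0,0,0],
  [0,0,0],
  [0,0,0],
], roll=[0,0,0,0], claw=26)

```text
time_s: 50.22
eef_pos: [380.2, -305.3, -12.9]
eef_rot: [2.962, -1.046, 0.003]
wrist_force: [-1.3, 0.7, 6.5]
finger_gap: 33.8
```

servo_tool([
  [0,0,-3],
  [0,0,-10],
  [0,0,-25],
  [0,0,-40],
  [0,0,-45],
  [0,0,-30],
  [0,0,0],
], roll=[0,0,0,0,0,0,0])

```text
time_s: 51.1
eef_pos: [380.9, -306.0, 142.4]
eef_rot: [2.96, -1.045, 0.009]
wrist_force: [0.7, -0.5, -1.0]
finger_gap: 34.0
```

```bash
python3 - <<'E'
from h import *
snap('wrist','w19.png'); held('w19.png',39)
plan(562.5,-140,138,0)
E
```

```text
held (yaw0 frame) (array([315.9, 321. ]), -0.8, 2.5, 50.2, 26.6, 90.0)
t 51.15 at [ 379.8 -304.9  140. ] yaw -38.9 tilt [ 0.0017 -0.0017 -1.    ] gap 34.1 F [-0.  -0.  -0.6]
  tool shift [  38.6 -243.     2. ] roll -0.679
```

View pics/w19.png

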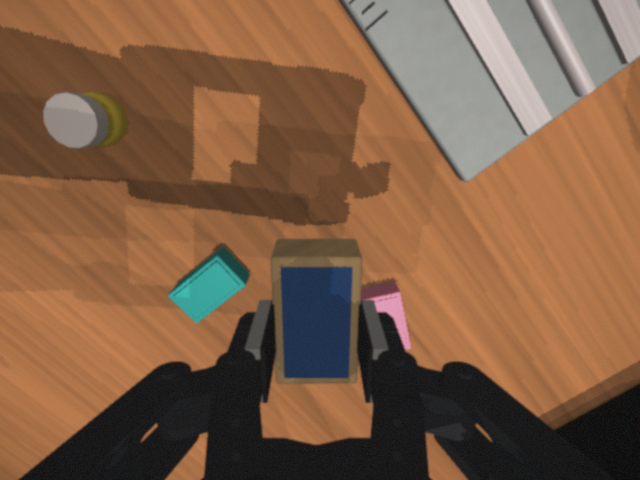

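servo_tool([
  [0,0,0],
  [0,0,0],
  [0,0,0],
  [0,0,0],
  [0,0,0],
], roll=[-0.17,-0.17,-0.17,-0.169,0])

```text
time_s: 51.78
eef_pos: [378.5, -303.6, 136.7]
eef_rot: [-3.139, 0.003, 0.004]
wrist_force: [-0.5, -0.1, -0.7]
finger_gap: 34.4
```

servo_tool([
  [20,-18,0],
  [38,-34,0],
  [42,-38,0],
  [42,-38,0],
  [30,-26,10],
  [10.7,-9.4,20],
  [0,0,25],
  [0,0,18],
  [0,0,0],
  [0,0,0],
], roll=[0,0,0,0,0,0,0,0,0,0])

```text
time_s: 53.02
eef_pos: [562.3, -141.8, 66.5]
eef_rot: [3.141, -0.002, 0.001]
wrist_force: [-0.2, 0.5, 0.1]
finger_gap: 34.1
```

```bash
python3 - <<'E'
from h import *
plan(562.5,-141.5,40,0)
snap('wrist','w20.png'); held('w20.png',37)
E
```

```text
t 53.02 at [ 562.3 -141.8   66.5] yaw -0.07 tilt [ 7.e-04 -3.e-04 -1.e+00] gap 34.1 F [-0.2  0.5  0.1]
  tool shift [ 0.2 -0.3 26.5] roll -0.001
held (yaw0 frame) (array([315.9, 320.9]), -0.8, 1.2, 51.0, 27.0, -90.0)
held (yaw0 frame) (array([316. , 116.8]), -0.8, 81.4, 39.3, 20.8, 89.6)
held (yaw0 frame) (array([487.4, 115.3]), 57.5, 81.8, 39.3, 20.9, -89.9)
```

servo_tool([
  [0.4,-0.5,10],
  [0,0,10],
  [0,0,5],
  [0,0,0],
  [0,0,0],
  [0,0,0],
], roll=[0,0,0,0,0,0])

```text
time_s: 53.82
eef_pos: [562.9, -140.7, 41.3]
eef_rot: [3.141, 0.0, 0.001]
wrist_force: [0.1, -0.4, -1.6]
finger_gap: 34.1
```

servo_tool([
  [0,0,3],
  [0,0,3],
  [0,0,2],
  [0,0,2],
  [0,0,0],
  [0,0,0],
], roll=[0,0,0,0,0,0])

```text
time_s: 54.58
eef_pos: [562.6, -140.7, 31.0]
eef_rot: [3.142, -0.0, 0.0]
wrist_force: [-0.6, 0.2, -1.3]
finger_gap: 34.0
```

servo_tool([
  [0,0.3,1],
  [0,0,1],
  [0,0,1],
  [0,0,1],
  [0,0,1],
  [0,0,0],
], roll=[0,0,0,0,0,0])

```text
time_s: 55.32
eef_pos: [562.6, -140.9, 26.1]
eef_rot: [-3.142, -0.0, 0.0]
wrist_force: [-1.5, 0.2, 1.6]
finger_gap: 34.1
```

Bottomed out at 26.1, as predicted. Release and check.

servo_tool([
  [0,0,0],
  [0,0,0],
  [0,0,0],
  [0,0,0],
], roll=[0,0,0,0], claw=54)

```text
time_s: 55.82
eef_pos: [562.6, -140.9, 25.9]
eef_rot: [3.142, -0.0, 0.0]
wrist_force: [0.7, 0.1, -0.1]
finger_gap: 53.9
```

servo_tool([
  [0,0,-10],
  [0,0,-25],
  [0,0,-45],
  [0,0,-35],
  [0,0,0],
  [0,0,0],
], roll=[0,0,0,0,0,0])

```text
time_s: 56.58
eef_pos: [562.2, -140.8, 140.5]
eef_rot: [-3.141, 0.0, 0.001]
wrist_force: [-0.6, -0.0, -0.8]
finger_gap: 53.9
```

```bash
python3 - <<'E'
from h import *
P=eyes.camera_params('wrist');im=snap('wrist','w21.png')
for b in blobs('wrist',im,'blue',63,P): print(b)
for b in blobs('scene',snap('scene','s21.png'),'blue',63): print('scene',b)
snap('top','t21.png')
plan(562,79,140,0)
E
```

```text
(array([316.6, 235.3]), 562.3, -140.4, 50.3, 26.6, 89.9)
(array([316.4, 117.7]), 562.2, -61.9, 50.6, 26.6, 89.8)
(array([436.7, 116.5]), 638.0, -61.3, 50.4, 26.6, 90.0)
scene (array([351.5, 309. ]), 562.8, -138.3, 48.0, 23.5, 89.7)
scene (array([385. , 284.5]), 638.3, -59.3, 47.7, 23.9, -88.9)
scene (array([353.1, 283. ]), 562.3, -60.4, 49.2, 23.9, -87.5)
t 56.73 at [ 561.4 -140.6  138.9] yaw -0.0 tilt [-0.0031  0.0011 -1.    ] gap 54.2 F [-0.1 -0.2 -0. ]
  tool shift [   0.5 -219.6   -0.8] roll -0.0
```

View pics/w21.png

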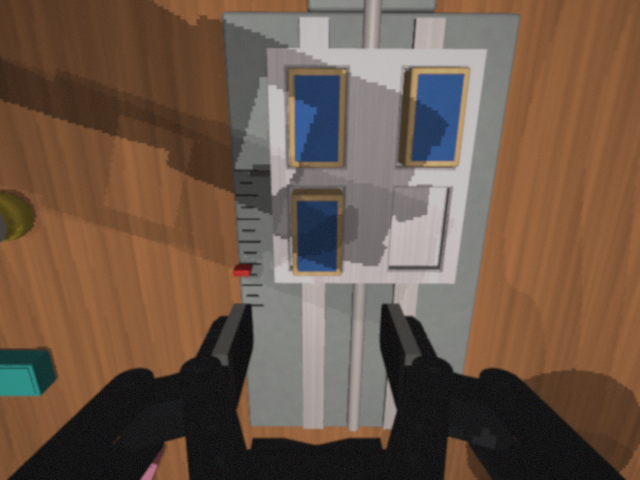

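View pics/s21.png

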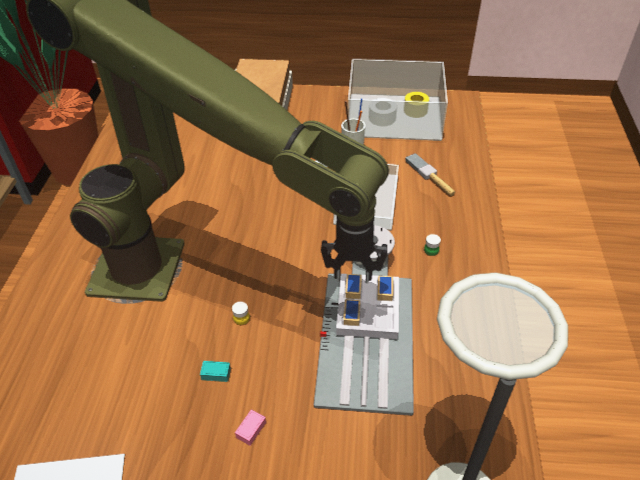

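View pics/t21.png

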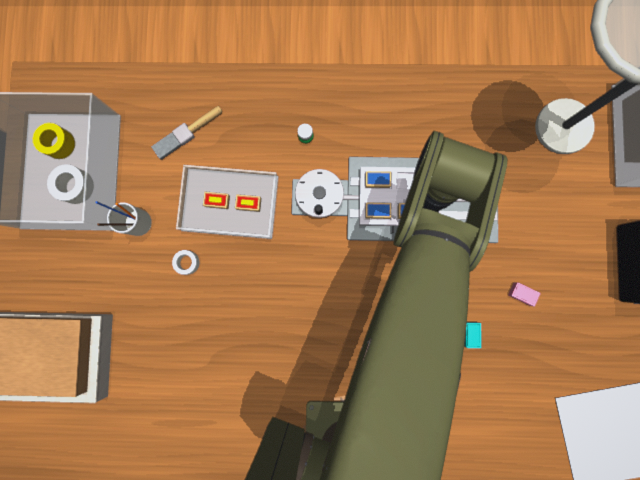

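servo_tool([
  [-1,-25,0],
  [-1,-45,0],
  [-1,-50,0],
  [-1,-50,0],
  [-1,-35,0],
  [-1,-15,0],
  [0,0,0],
  [0,0,0],
  [0,0,0],
], roll=[0,0,0,0,0,0,0,0,0])

```text
time_s: 57.85
eef_pos: [556.7, 77.9, 140.9]
eef_rot: [3.141, -0.002, -0.0]
wrist_force: [-0.8, -0.7, 0.5]
finger_gap: 54.0
```

```bash
python3 - <<'E'
from h import *
plan(555.6,79.6,58,0)
P=eyes.camera_params('wrist');im=snap('wrist','w22.png')
print(proj('wrist',[599.7,79.6,74],P),proj('wrist',[554.7,79.6,116],P), P['origin'])
E
```

```text
t 57.85 at [556.7  77.9 140.9] yaw -0.09 tilt [-1.e-04 -2.e-04 -1.e+00] gap 54.0 F [-0.8 -0.7  0.5]
  tool shift [-1.1 -1.7 82.9] roll -0.002
[380.21714639 240.07173349] [312.91147398 264.35874249] [556.55577378 161.83853502 312.07703547]
```

View pics/w22.png

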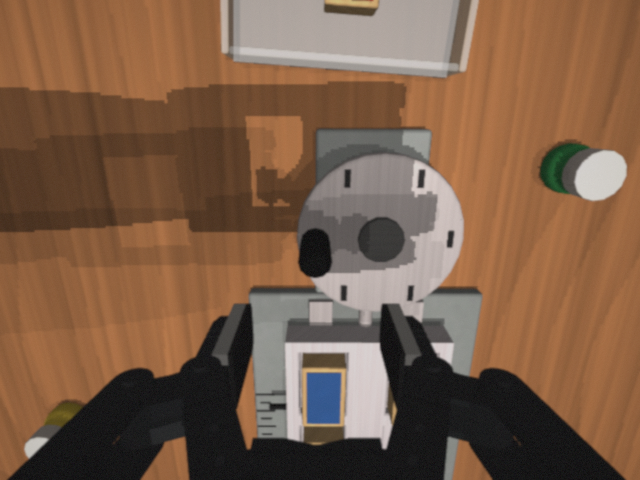

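servo_tool([
  [-1,-1.7,20],
  [0,0,30],
  [0,0,20],
  [0,0,10],
  [0,0,3],
  [0,0,0],
  [0,0,0],
], roll=[0,0,0,0,0,0,0])

```text
time_s: 58.78
eef_pos: [556.5, 80.8, 59.0]
eef_rot: [-3.141, -0.0, -0.003]
wrist_force: [-0.9, -0.4, 0.6]
finger_gap: 53.9
```

servo_tool([
  [0,0,0],
  [0,0,0],
  [0,0,0],
  [0,0,0],
  [0,0,0],
], roll=[0,0,0,0,0], claw=15)

```text
time_s: 59.4
eef_pos: [555.9, 80.8, 58.6]
eef_rot: [-3.142, -0.0, -0.001]
wrist_force: [-1.5, -0.3, 5.3]
finger_gap: 17.6
```

```bash
python3 - <<'E'
from h import *
plan(555.6,79.6,58,0)
P=eyes.camera_params('wrist');im=snap('wrist','w23.png')
E
```

```text
t 59.4 at [555.9  80.8  58.6] yaw 0.0 tilt [ 7.e-04  0.e+00 -1.e+00] gap 17.6 F [-1.5 -0.3  5.3]
  tool shift [-0.3  1.2  0.6] roll 0.0
```

View pics/w23.png

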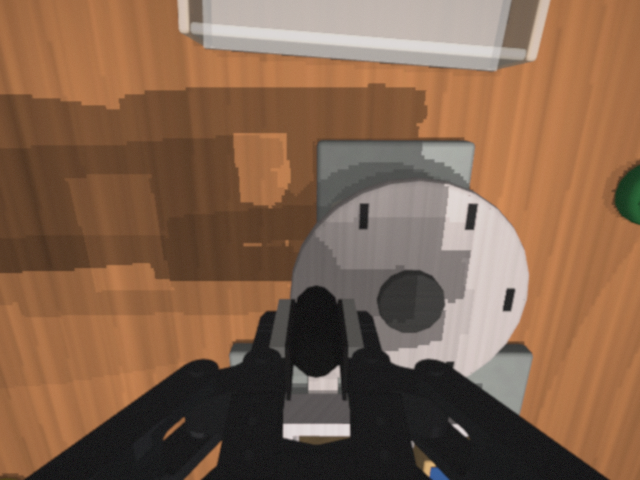

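servo_tool([
  [1.5,-11.7,0],
  [4.5,-10.8,0],
  [7.2,-9.3,0],
  [9.3,-7.2,0],
  [10.8,-4.5,0],
  [11.7,-1.5,0],
], roll=[0,0,0,0,0,0])

```text
time_s: 60.2
eef_pos: [600.7, 125.7, 58.6]
eef_rot: [3.141, 0.001, -0.001]
wrist_force: [-3.2, -3.2, 7.2]
finger_gap: 18.2
```

servo_tool([
  [11.7,1.5,0],
  [10.8,4.5,0],
  [9.3,7.2,0],
  [7.2,9.3,0],
  [4.5,10.8,0],
  [1.5,11.7,0],
], roll=[0,0,0,0,0,0])

```text
time_s: 60.95
eef_pos: [645.9, 81.6, 58.6]
eef_rot: [-3.14, -0.0, -0.001]
wrist_force: [-3.9, 2.4, 5.3]
finger_gap: 17.9
```

servo_tool([
  [-1.5,11.7,0],
  [-4.5,10.8,0],
  [-7.2,9.3,0],
  [-9.3,7.2,0],
  [-10.8,4.5,0],
  [-11.7,1.5,0],
], roll=[0,0,0,0,0,0])

```text
time_s: 61.7
eef_pos: [600.9, 35.4, 58.6]
eef_rot: [-3.141, 0.001, -0.004]
wrist_force: [4.0, 5.6, 6.8]
finger_gap: 17.9
```

servo_tool([
  [-11.7,-1.5,0],
  [-10.8,-4.5,0],
  [-9.3,-7.2,0],
  [-7.2,-9.3,0],
  [-4.5,-10.8,0],
  [-1.5,-11.7,0],
  [0,0,0],
  [0,0,0],
], roll=[0,0,0,0,0,0,0,0])

```text
time_s: 62.7
eef_pos: [555.8, 81.1, 58.6]
eef_rot: [-3.142, -0.001, -0.002]
wrist_force: [2.9, 1.7, 6.3]
finger_gap: 18.2
```

```bash
python3 - <<'E'
from h import *
plan(555.6,80,58,0)
snap('wrist','w24.png'); im=snap('scene','s24.png')
cv2.imwrite('pics/s24c.png',cv2.resize(im[220:420,280:460,::-1],None,fx=3,fy=3,interpolation=cv2.INTER_CUBIC))
E
```

```text
t 62.7 at [555.8  81.1  58.6] yaw 0.02 tilt [ 0.0015  0.     -1.    ] gap 18.2 F [2.9 1.7 6.3]
  tool shift [-0.2  1.1  0.6] roll 0.0
```

View pics/s24c.png

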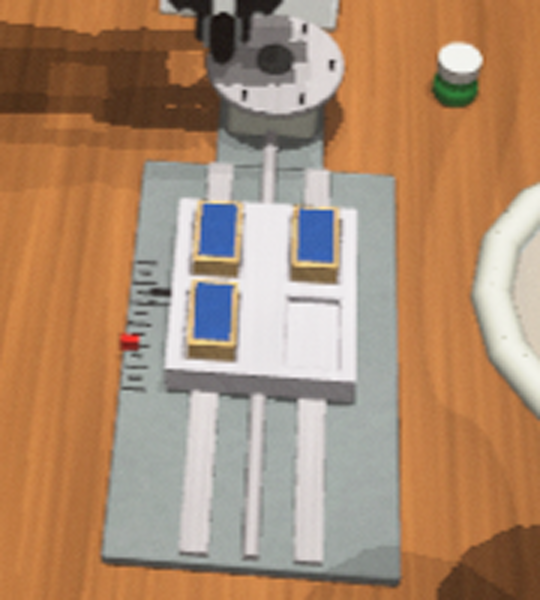

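Halfway: the carriage has moved about 40 mm. Second turn next.

servo_tool([
  [1.5,-11.7,0],
  [4.5,-10.8,0],
  [7.2,-9.3,0],
  [9.3,-7.2,0],
  [10.8,-4.5,0],
  [11.7,-1.5,0],
], roll=[0,0,0,0,0,0])

```text
time_s: 63.55
eef_pos: [599.2, 125.6, 58.5]
eef_rot: [3.14, 0.001, -0.005]
wrist_force: [-3.8, -1.1, 10.4]
finger_gap: 17.7
```

servo_tool([
  [11.7,1.5,0],
  [10.8,4.5,0],
  [9.3,7.2,0],
  [7.2,9.3,0],
  [4.5,10.8,0],
  [1.5,11.7,0],
], roll=[0,0,0,0,0,0])

```text
time_s: 64.3
eef_pos: [645.9, 81.4, 58.6]
eef_rot: [-3.141, -0.001, -0.002]
wrist_force: [0.7, 3.4, 7.4]
finger_gap: 17.7
```

servo_tool([
  [-1.5,11.7,0],
  [-4.5,10.8,0],
  [-7.2,9.3,0],
  [-9.3,7.2,0],
  [-10.8,4.5,0],
  [-11.7,1.5,0],
], roll=[0,0,0,0,0,0])

```text
time_s: 65.05
eef_pos: [600.6, 35.5, 58.6]
eef_rot: [3.141, -0.0, 0.003]
wrist_force: [3.9, 2.5, 5.8]
finger_gap: 18.2
```

servo_tool([
  [-11.7,-1.5,0],
  [-10.8,-4.5,0],
  [-9.3,-7.2,0],
  [-7.2,-9.3,0],
  [-4.5,-10.8,0],
  [-1.5,-11.7,0],
  [0,0,0],
  [0,0,0],
], roll=[0,0,0,0,0,0,0,0])

```text
time_s: 66.05
eef_pos: [555.8, 81.1, 58.6]
eef_rot: [-3.141, -0.001, -0.002]
wrist_force: [3.0, 2.0, 7.1]
finger_gap: 18.0
```

```bash
python3 - <<'E'
from h import *
plan(555.6,80,58,0)
im=snap('scene','s25.png')
cv2.imwrite('pics/s25c.png',cv2.resize(im[290:370,300:400,::-1],None,fx=7,fy=7,interpolation=cv2.INTER_CUBIC))
im=snap('top','t25.png')
cv2.imwrite('pics/t25c.png',cv2.resize(im[190:260,370:460,::-1],None,fx=8,fy=8,interpolation=cv2.INTER_CUBIC))
E
```

```text
t 66.05 at [555.8  81.1  58.6] yaw 0.03 tilt [ 1.5e-03  1.0e-04 -1.0e+00] gap 18.0 F [3.  2.  7.1]
  tool shift [-0.2  1.1  0.6] roll 0.0
```

View pics/s25c.png

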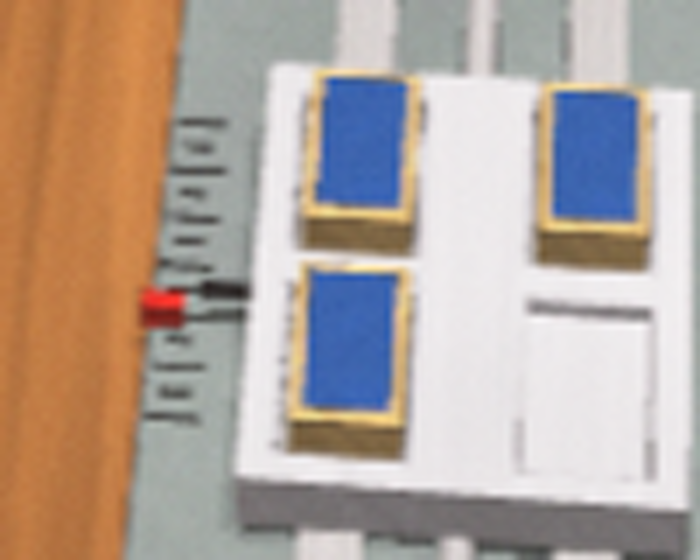

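View pics/t25c.png

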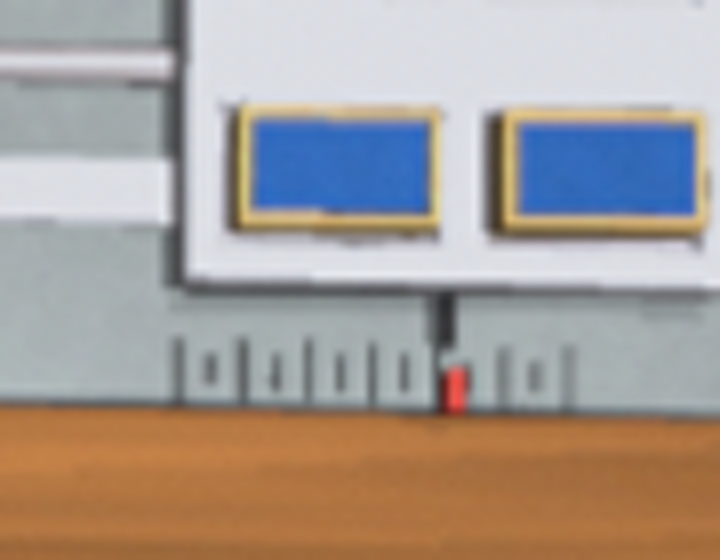

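```bash
python3 - <<'E'
from h import *
g=lambda u,v,s,o:(o[0]+(u+.5)/s-.5,o[1]+(v+.5)/s-.5)
t=(370,190);s=(300,290)
for z in (28,30,32):
  print('top ptr',ray('top',*g(444,318,8,t),z).round(1),'scene ptr',ray('scene',*g(226,290,7,s),z).round(1))
print('marker top-top',ray('top',*g(456,388,8,t),28).round(1),'front mid',ray('top',*g(453,408,8,t),16).round(1))
# scene: top face of marker rows ~290-303 ; bottom edge ~326
im=cv2.imread('pics/s25.png'); h=cv2.cvtColor(im,cv2.COLOR_BGR2HSV); m=((h[...,0]<8)|(h[...,0]>172))&(h[...,1]>150)&(h[...,2]>90)
ys,xs=np.nonzero(m); k=(xs<330)&(xs>310)&(ys>320)&(ys<345); print(sorted(zip(ys[k],xs[k])))
for y,x in [(333.5,323)]: print(ray('scene',x,y,21))
im=cv2.imread('pics/t25.png'); h=cv2.cvtColor(im,cv2.COLOR_BGR2HSV); m=((h[...,0]<8)|(h[...,0]>172))&(h[...,1]>120)&(h[...,2]>90)
ys,xs=np.nonzero(m); k=(xs<440)&(xs>415)&(ys>230)&(ys<245); print(list(zip(ys[k],xs[k])))
E
```

```text
top ptr [ 523.4 -179.3   28. ] scene ptr [ 520.5 -178.3   28. ]
top ptr [ 523.1 -178.9   30. ] scene ptr [ 520.6 -179.7   30. ]
top ptr [ 522.9 -178.5   32. ] scene ptr [ 520.7 -181.2   32. ]
marker top-top [ 502.  -182.9   28. ] front mid [ 497.1 -184.6   16. ]
[(np.int64(331), np.int64(321)), (np.int64(331), np.int64(324)), (np.int64(331), np.int64(325)), (np.int64(332), np.int64(320)), (np.int64(332), np.int64(321)), (np.int64(332), np.int64(322)), (np.int64(332), np.int64(323)), (np.int64(332), np.int64(324)), (np.int64(332), np.int64(325)), (np.int64(333), np.int64(320)), (np.int64(333), np.int64(321)), (np.int64(333), np.int64(322)), (np.int64(333), np.int64(323)), (np.int64(333), np.int64(324)), (np.int64(333), np.int64(325)), (np.int64(334), np.int64(320)), (np.int64(334), np.int64(321)), (np.int64(334), np.int64(322)), (np.int64(334), np.int64(323)), (np.int64(334), np.int64(324)), (np.int64(334), np.int64(325)), (np.int64(335), np.int64(320)), (np.int64(335), np.int64(321)), (np.int64(335), np.int64(322)), (np.int64(335), np.int64(323)), (np.int64(335), np.int64(324)), (np.int64(335), np.int64(325)), (np.int64(336), np.int64(321))]
[ 500.3612869  -181.89696484   21.        ]
[(np.int64(236), np.int64(426)), (np.int64(236), np.int64(427)), (np.int64(237), np.int64(425)), (np.int64(237), np.int64(426)), (np.int64(237), np.int64(427)), (np.int64(238), np.int64(425)), (np.int64(238), np.int64(426)), (np.int64(238), np.int64(427)), (np.int64(239), np.int64(425)), (np.int64(239), np.int64(426)), (np.int64(239), np.int64(427)), (np.int64(240), np.int64(425)), (np.int64(240), np.int64(426)), (np.int64(240), np.int64(427)), (np.int64(241), np.int64(425)), (np.int64(241), np.int64(426)), (np.int64(241), np.int64(427))]
```

servo_tool([
  [1.5,-11.7,0],
  [4.5,-10.8,0],
  [0,0,0],
  [0,0,0],
  [0,0,0],
], roll=[0,0,0,0,0])

```text
time_s: 66.78
eef_pos: [561.9, 103.1, 58.5]
eef_rot: [3.141, 0.001, 0.002]
wrist_force: [2.7, 0.6, 6.3]
finger_gap: 17.6
```

```bash
python3 - <<'E'
from h import *
plan(555.6,80,58,0)
im=snap('scene','s26.png')
cv2.imwrite('pics/s26c.png',cv2.resize(im[310:350,305:365,::-1],None,fx=12,fy=12,interpolation=cv2.INTER_CUBIC))
im=snap('top','t26.png')
cv2.imwrite('pics/t26c.png',cv2.resize(im[210:250,395:455,::-1],None,fx=12,fy=12,interpolation=cv2.INTER_CUBIC))
E
```

```text
t 66.78 at [561.9 103.1  58.5] yaw 0.02 tilt [ 1.4e-03 -7.0e-04 -1.0e+00] gap 17.6 F [2.7 0.6 6.3]
  tool shift [-6.3 23.1  0.5] roll 0.0
```

View pics/s26c.png

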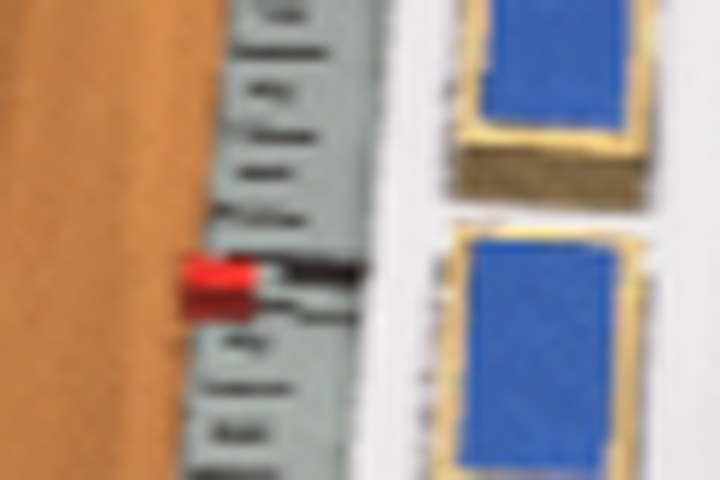

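View pics/t26c.png

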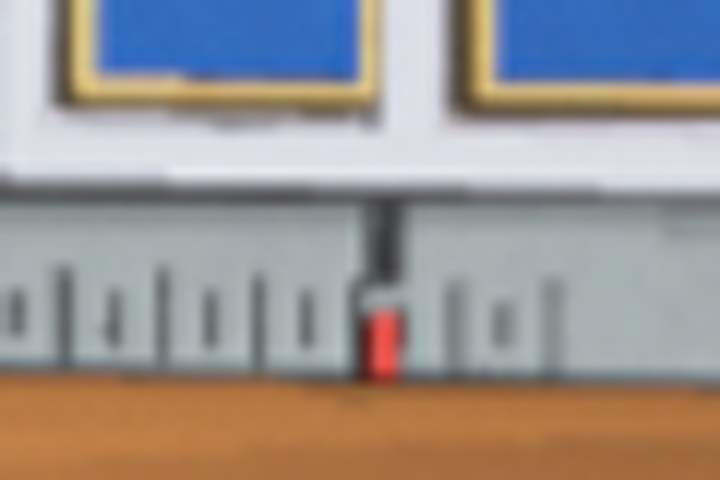

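Lined up in both views: scene crop rows 272 and 272, top crop columns 384 and 384. Releasing the knob and lifting clear.

servo_tool([
  [0,0,0],
  [0,0,0],
  [0,0,0],
  [0,0,0],
], roll=[0,0,0,0], claw=50)

```text
time_s: 67.38
eef_pos: [560.9, 103.2, 57.3]
eef_rot: [3.141, 0.0, -0.002]
wrist_force: [-0.3, -0.2, 0.3]
finger_gap: 50.3
```

servo_tool([
  [0,0,-10],
  [0,0,-25],
  [0,0,-45],
  [0,0,-40],
  [0,0,0],
], roll=[0,0,0,0,0])

```text
time_s: 68.0
eef_pos: [564.5, 103.5, 183.8]
eef_rot: [-3.141, -0.0, -0.015]
wrist_force: [-0.5, -0.1, -0.1]
finger_gap: 49.9
```

servo_tool([
  [-25,0,0],
  [-45,0,0],
  [-50,0,0],
  [-30,0,0],
  [0,0,0],
  [0,0,0],
  [0,0,0],
  [0,0,0],
], roll=[0,0,0,0,0,0,0,0])

```text
time_s: 69.0
eef_pos: [412.1, 103.2, 177.8]
eef_rot: [3.142, -0.0, -0.001]
wrist_force: [-0.4, 0.6, -0.0]
finger_gap: 49.9
```

```bash
python3 - <<'E'
from h import *
plan(555.6,80,58,0)
im=snap('scene','s27.png')
for b in blobs('scene',im,'blue',63): print('scene',b)
im=snap('top','t27.png')
for b in blobs('top',im,'blue',63): print('top',b)
cv2.imwrite('pics/t27c.png',cv2.resize(im[210:250,395:455,::-1],None,fx=12,fy=12,interpolation=cv2.INTER_CUBIC))
E
```

```text
t 69.0 at [412.1 103.2 177.8] yaw -0.02 tilt [-7.e-04 -1.e-04 -1.e+00] gap 49.9 F [-0.4  0.6 -0. ]
  tool shift [143.6  23.2 119.7] roll -0.0
scene (array([349.4, 339.2]), 562.6, -221.3, 48.0, 24.4, -86.6)
scene (array([384.3, 312.8]), 638.1, -143.0, 49.1, 25.2, -89.6)
scene (array([351.2, 310.8]), 562.1, -143.2, 49.2, 25.6, -90.0)
top (array([447.2, 210.7]), 563.4, -223.5, 47.3, 23.8, -89.1)
top (array([413.8, 210.3]), 564.6, -146.0, 47.3, 23.9, -89.1)
top (array([413.7, 178.7]), 639.0, -144.8, 45.2, 24.2, -89.2)
```

View pics/s27.png

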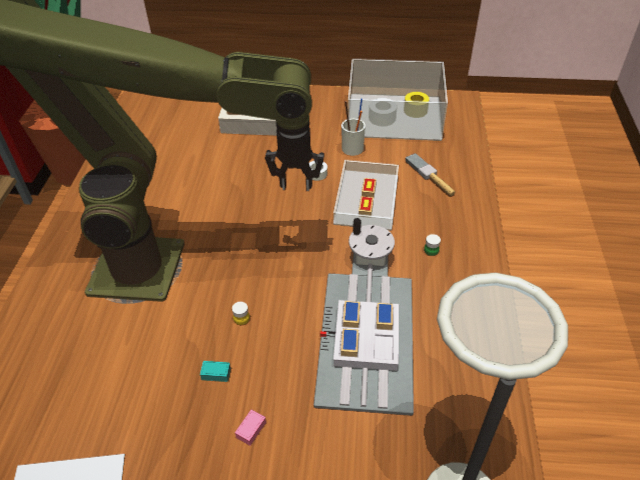

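View pics/t27c.png

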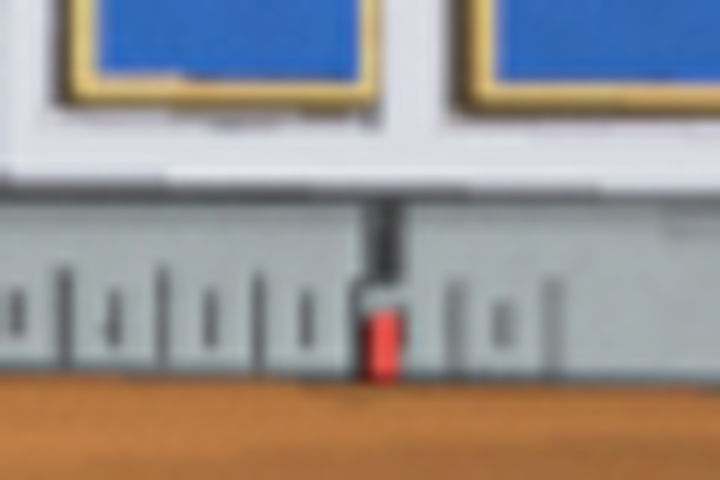

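View pics/t27.png

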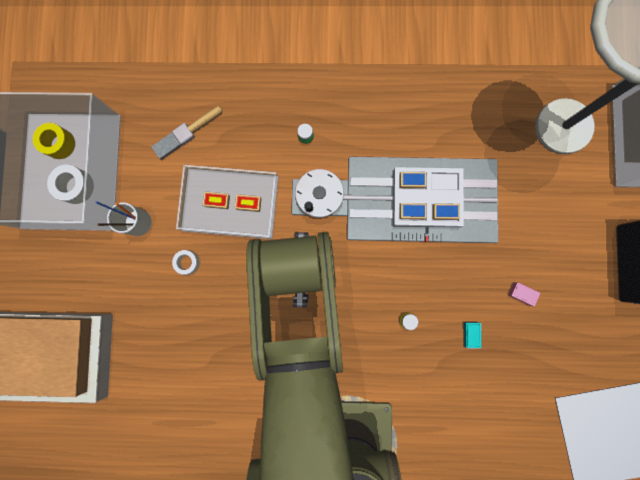

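Everything is in place: both finished blocks are in the box, three blue blocks are seated, the pointer is on the marker, the pot is standing and the arm is clear. I see no other blue block anywhere. Handing in.

```bash
python3 -c "
from h import *
print(ticket.sign_off())"
```

```text
the job is handed in; nothing more can be done
None
```

The job is done and handed in, at about 69 s of the 210 s allowed. `sign_off()` reports no verdict, so the result rests on my own checks.

**What I did:** I moved both finished blocks into the clear box and seated the three blue blocks in three pockets. A fourth blue block was not visible in any view. I then wound the handwheel clockwise about two turns plus 30°, let go of the knob and moved the arm clear.

**Last checks:**
- **Pointer:** it lines up with the red marker in the top view after release. It also matched in the scene view just before release.
- **Blue blocks:** before winding, the wrist camera put them within about 1 mm of the pocket centres and at the seated height. After winding, the scene view showed them square and in place.
- **Finished blocks and pot:** both blocks lie flat and face up in the box, and the brush pot is standing.

**What disagreed:**
- **Finger height:** the fingertips sat about 26–28 mm above the reported TCP. The first grasp closed above the block because of this, and I found the right height by touch.
- **Finger opening:** it read about 2 mm under the true width.
- **Cameras:** the top and scene cameras differed by 1–2 mm. Just before the last 30° of winding, they put the remaining travel at about 4 mm and 2 mm, so I moved 3.3 mm.

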